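# Seat a deep-well plate in a shaker nest

## Robot

A 6-joint arm with a two-finger parallel gripper is mounted at the origin on a cart in front of the work surface, level with it; the furniture and walls round the work are solid. World frame = base frame: x ahead of the robot, y to its left, z up, the work surface at z = 0. Lengths are in mm, angles in rad, forces in N, time in s.
With the tool pointing down it reaches from about 225 to 725 mm from the base axis. Payload 3.1 kg.
Tool frame: the origin (TCP) lies between the finger pads; the fingertips stand 11 mm ahead of it and the grasp point (between the pads) lies 8 mm behind it (finger_overhang is the distance from the TCP to the fingertips, in mm); z points along the fingers, y is the direction in which the jaws open and shut (so a half turn about z gives the same grasp; the last joint's range is limited). The gripper opens to 85 mm and grips with 20 to 120 N. Pads are 22 mm wide; open, the fingers measure 114 mm over their backs; the gripper's body (76 mm by 85 mm) begins 54 mm behind the grasp point. The pads swing forward as they close: fully open they stand 13 mm farther back than shut.
Start: joints at [1.081, 0.048, 0.099, 1.622, 0, 1.443], TCP at [185.835, 491.002, 242.312] pointing down, gripper open.
Joint ranges: [-2.91, 2.91], [-0.99, 1.94], [-1.21, 1.42], [-2.12, 2.29], [-1.49, 1.47], [-3.14, 3.14]. Speed limits (rad/s): [2.79, 2.79, 3.14, 3.14, 3.14, 3.14].

## Interface

Orientations are given as a rotation vector (axis times angle).
In Python, from rig import * gives the robot as it stands. The module is installed in compiled form; this text tells all that it offers.
- The arm moves only by the shell command python3 -m creep 'ROWS' [FORCE]. ROWS is JSON, a list of rows, each a list of 7 numbers: the shift along the tool's x, y, z in mm, then the turn, a rotation vector about the tool's x, y, z in rad, then the opening, from 0 (shut) to 1 (fully open). In form: [[tx, ty, tz, wx, wy, wz, grip], ...]. A call has 1 to 12 rows; each row shifts and turns the commanded pose from where the row before left it, along the tool's axes as they then stand; what a row does not reach is not made up. A row lasts 1/12 s, in which the tool goes at most 41.7 mm and 7.16 degrees, less where a joint would pass 70% of its speed; a pose out of reach is approached as far as the arm can. A call with a gripper value outside its range is refused whole. The fingers move at their own pace and stop on an object; FORCE is the grip in N (left out, the last holds). Time passes only in rows, so rows that do not move let the fingers close. It gives the time, the measured TCP pose, the force and the opening at its end, in the units of the state.
- sense(): the state, without advancing time (a new reading comes with each control period).
- camera(name): name is "side" or "top" or "wrist"; returns (picture, depth): 400x640x3 uint8, blue, green, red; 400x640 float32, mm along the optical axis (not along the pixel's ray), 0 where there is no reading.
- camera_params(name): a dict with "fx", "fy", "cx", "cy" (pixels), "R" (3x3) and "t" (3): a world point X has camera coordinates R X + t. Camera axes: x right, y down, z forward; pixel columns grow to the right and rows downward; lengths in mm; the calibration is good to about 2 mm. The wrist camera is an equidistant fisheye: a pixel r from the principal point sees the ray r / f radians off the axis. A picture is of the moment at which its call begins: read the wrist's pose just before it. camera_params takes no time and is no camera call; for the wrist camera it gives the pose at the moment of the call.
- job_done(): hands the job in, once; it reports no verdict.
The state is a dict: "time": time; "joints": joint angles; "joint_velocities": joint speeds; "effort": joint torques, N m; "tcp_pos": TCP position; "tcp_rot": TCP orientation; "force": force on the tool from outside, world axes, zero at the start; "moment": the same for the moment, N m; "opening": finger opening in mm.
Only numpy, scipy, OpenCV 4.12 (cv2) and the standard library are available. Lean on these libraries where they do the work, as an engineer would, in place of code of your own. Each camera call takes 0.05 s, during which the arm holds its last target.

## Task

Slide the sealed deep-well plate from the shaker's front apron back into the nest, keeping it about level: push it against the sprung bar at the back until its near edge drops behind the lip, so that it lies flat on the nest floor, square between the guides. Then swing the red-knobbed hold-down lever all the way over the plate, without shifting the things that lie to the left and right of the shaker.

Things in the scene. Friction and masses are not known exactly. Their poses are not given: they have to be found in the camera images.
- shaker: Microplate shaker, white housing with an aluminium platform, fixed to the bench, 236 mm deep (its x), 200 mm wide (its y). Origin on the bench below the middle of the nest's front lip; x points to the shaker's back, y to its left, z up. The flat apron in front of the nest is 74 mm above the bench, from x = -117 to 0 mm. Rear wall from x = 104 mm, 86 mm above the bench.
- nest_lip (a point): Middle of the nest's front lip, on the apron's edge (x = 0, z = 74 mm in the shaker's frame; axes as the shaker's). The edge is rounded by 2 mm and steps down 8 mm into the nest.
- guide_mouth (a point): Midway between the ends of the flared guides, on the apron (x = -33 mm; axes as the shaker's). The dark guides are 155 mm apart here, close in to 132 mm at the lip, stay so to x = 104 mm, and stand 82 mm above the bench.
- nest_center (a point): Middle of the nest floor: where the centre of the plate's underside lies once it is seated (x = 42.75, y = 0, z = 66 mm in the shaker's frame); axes as the shaker's.
- sprung_bar (a joint): Black bar across the back of the nest (100 mm wide, top 79.5 mm above the bench) pressed forward by springs. Value in m, 0 = fully forward (face at x = 81.5 mm in the shaker's frame), up to 0.012 pushed back; about 3 N at 0, 5 N at 0.004 (plate seated), 8.5 N at 0.012.
- deep_plate: Deep-well plate with a teal cap mat, loose, 0.24 to 0.39 kg. Origin at the centre of its underside, z up. Skirt 85.5 (its x) by 127.8 mm (its y), 8 mm high; the white body above is 1.5 mm smaller all round, up to 27 mm; the mat a further 1.3 mm in, top at 30 mm. Starts askew on the apron, its x roughly to the shaker's back. Let go with its near edge still up, it is sprung back onto the lip.
- hold_lever (a joint): Swing lever on the post at the nest's left side, upright axis, stiff (about 0.05 N m, stays where left). 0 = closed, pointing across the plate (shaker -y), where it stops; it grows, up to 1.85 rad, as it swings toward the shaker's back (+x). Its underside passes 2.5 mm above a seated plate's mat; a plate whose near edge is still up gets in its way.
- lever_axis (a point): On the lever's upright axis, level with the lever's underside, 98.5 mm above the bench, on a post of radius 10 mm (x = 16, y = 86 mm in the shaker's frame; axes as the shaker's).
- lever_knob (a point): Middle of the red knob near the lever's end, 123.5 mm above the bench; the knob is upright, radius 7.5 mm, from 110 to 137 mm above the bench, 38 mm from the lever's axis.
- tip_box: Blue tip box with a clear lid, 97 x 124 x 67 mm, standing to the right; origin at the centre of its underside. Bystander.
- logbook: Blue bound logbook lying flat at the right, 231 x 178 x 14 mm; origin at the centre of its underside. Bystander.
- marker_black: Black marker pen lying on the logbook, 126 mm long; origin at its underside. Bystander.
- label_tape: Yellow roll of label tape lying flat at the left, 66 mm across, 19 mm high; origin at the centre of its underside. Bystander.

How it is judged:
By the outcome, as a careful person would: the job done as asked, in the order asked, and still so for the second after the job is handed in, with the robot touching nothing.
It also fails if it takes over 72 s, if anything falls off the work surface, if the arm or the gripper's body presses on something with over 40 N, if the wrist force passes 120 N, or if a joint passes its speed limit or range.

## Working session

There is one attempt and no reset: what is moved stays moved. The work goes in short steps, Python scripts to look and compute and a shell command to move; the robot and the scene stay as the last step left them, time stands still between calls to the robot, and variables do not carry over. Pictures are saved under pics/ and viewed, and the job is handed in when it is done.

```bash
mkdir -p pics
python3 - <<'E'
from rig import *
import cv2
s=sense(); print({k:s[k] for k in s})
for n in("top","side","wrist"):
    p=camera_params(n); print(n,p)
    a,d=camera(n); cv2.imwrite(f"pics/{n}0.png",a)
    import numpy as np; np.save(f"pics/{n}0.npy",d)
E
```

```text
{'time': 0.0, 'joints': array([1.08121261e+00, 4.87371668e-02, 9.75538926e-02, 1.62197968e+00,
       1.50448967e-05, 1.44300092e+00]), 'joint_velocities': array([ 0.00046317,  0.00043695, -0.0018027 ,  0.0008027 , -0.00044486,
        0.00067675]), 'effort': array([ 2.58288483e-04, -3.38783097e+01,  3.20014751e+01,  2.01835984e-02,
       -7.72384055e-05,  2.94667416e-06]), 'tcp_pos': array([185.54724892, 490.48624387, 241.10215273]), 'tcp_rot': array([-0.56506919, -3.08960864,  0.00353377]), 'force': array([-0.10971625, -0.04631777, -0.43816781]), 'moment': array([-0.01232706,  0.08398122, -0.01053646]), 'opening': 85.48700444288068}
top {'fx': 502.39401473845146, 'fy': 502.39401473845146, 'cx': 327.7048847793687, 'cy': 198.13222865858356, 'R': array([[ 0.01434375, -0.9997918 ,  0.01451245],
       [-0.99701413, -0.01540225, -0.0756676 ],
       [ 0.07587537, -0.01338376, -0.99702748]]), 't': array([ 109.86848934,  563.1896344 , 1539.84460862])}
side {'fx': 487.6051545313696, 'fy': 487.6051545313696, 'cx': 322.829972308641, 'cy': 195.09591985648754, 'R': array([[ 0.88878117, -0.45808623,  0.01500101],
       [-0.18670628, -0.39175126, -0.90092825],
       [ 0.41857949,  0.79792729, -0.43370872]]), 't': array([-437.34770996,  253.53046011, 1090.38772824])}
wrist {'fx': 309.70691628693146, 'fy': 309.70691628693146, 'cx': 322.5097915887307, 'cy': 200.4210316149147, 'R': array([[ 0.3538018 ,  0.93531653, -0.00269832],
       [ 0.8990882 , -0.33929971,  0.27661547],
       [ 0.25780748, -0.10029308, -0.9609769 ]]), 't': array([-523.14305992,  -35.95882463,  378.40854691])}
```

View pics/top0.png

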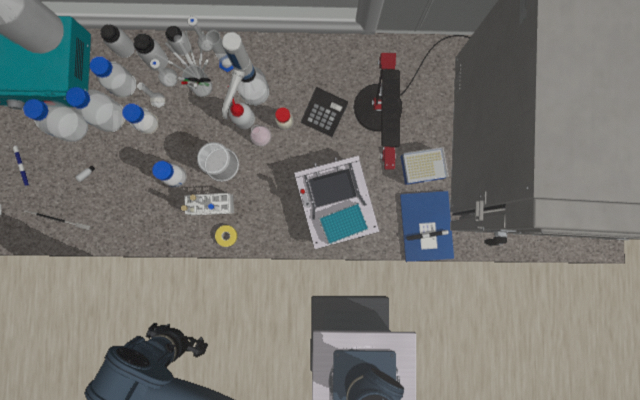

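View pics/side0.png

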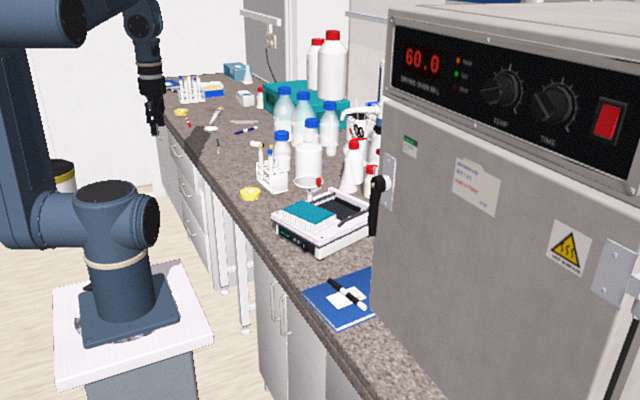

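View pics/wrist0.png

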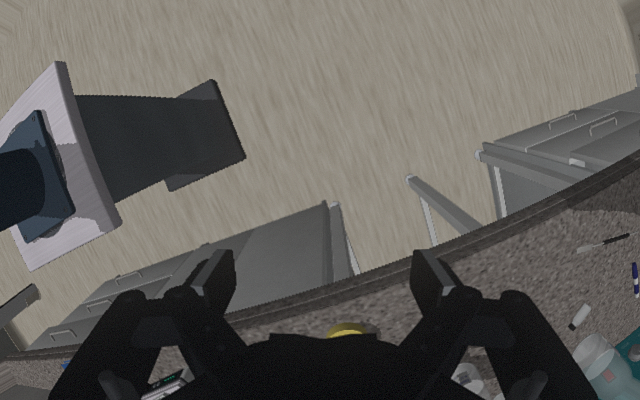

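The top view shows the shaker at about (337,202), with the plate at (345,224) and the lever's red knob at (303,190). I'll enlarge that part of both views.

Run:
```python
import cv2
a=cv2.imread("pics/top0.png")[145:260,280:400]; cv2.imwrite("pics/top0c.png",cv2.resize(a,None,fx=5,fy=5,interpolation=cv2.INTER_CUBIC))
a=cv2.imread("pics/side0.png")[170:265,260:390]; cv2.imwrite("pics/side0c.png",cv2.resize(a,None,fx=6,fy=6,interpolation=cv2.INTER_CUBIC))
```

```text
(no output)
```

View pics/top0c.png

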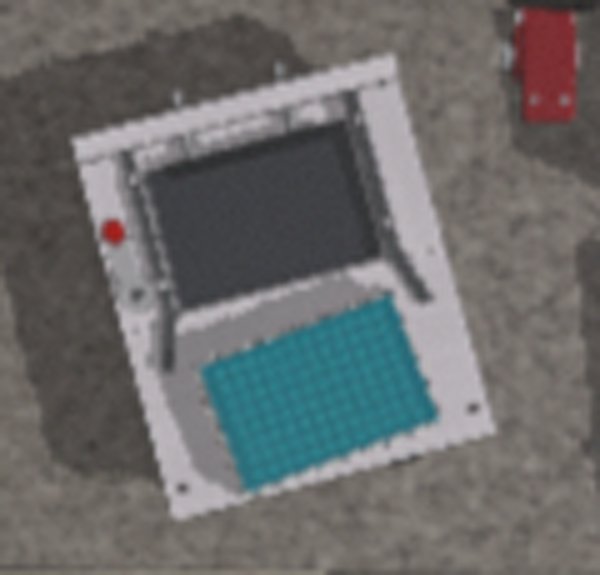

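View pics/side0c.png

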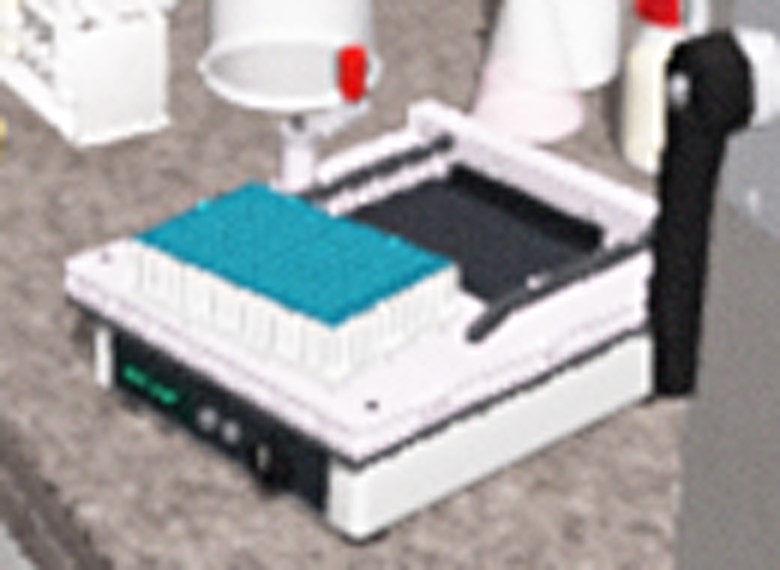

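```bash
cat > h.py <<'E'
import numpy as np, cv2
from scipy.optimize import least_squares
def ray(P,uv):
    d=np.array([(uv[0]-P['cx'])/P['fx'],(uv[1]-P['cy'])/P['fy'],1.]); return P['R'].T@d, -P['R'].T@P['t']
def atz(P,uv,z):
    d,c=ray(P,uv); return (c+d*(z-c[2])/d[2])
def proj(P,X):
    c=P['R']@np.asarray(X,float)+P['t']; return np.array([P['fx']*c[0]/c[2]+P['cx'],P['fy']*c[1]/c[2]+P['cy']])
def wproj(P,X):
    c=P['R']@np.asarray(X,float)+P['t']; th=np.arctan2(np.hypot(c[0],c[1]),c[2]); q=c[:2]/np.hypot(c[0],c[1]); return np.array([P['cx'],P['cy']])+P['fx']*th*q
def wray(P,uv):
    v=(np.array(uv)-[P['cx'],P['cy']])/P['fx']; r=np.hypot(*v); d=np.r_[np.sin(r)*v/r,np.cos(r)]; return P['R'].T@d,-P['R'].T@P['t']
def watz(P,uv,z):
    d,c=wray(P,uv); return c+d*(z-c[2])/d[2]
def fit(local,world,w=None):
    # 2d rigid local->world
    f=lambda p:(np.c_[np.cos(p[2])*local[:,0]-np.sin(p[2])*local[:,1]+p[0],np.sin(p[2])*local[:,0]+np.cos(p[2])*local[:,1]+p[1]]-world).ravel()
    r=least_squares(f,[world[:,0].mean(),world[:,1].mean(),0.2]); return r.x,r.fun.reshape(-1,2)
def loc(p,X):
    c,s=np.cos(p[2]),np.sin(p[2]); return np.array([[c,-s],[s,c]])@np.asarray(X)[:2]+p[:2]
def inv(p,X):
    c,s=np.cos(p[2]),np.sin(p[2]); return np.array([[c,s],[-s,c]])@(np.asarray(X)[:2]-p[:2])
E
python3 - <<'E'
from rig import *; from h import *
P=camera_params("top")
cv=lambda u:((u[0]+.5)/5-.5+280,(u[1]+.5)/5-.5+145)
sh=[((175,518),74,(-117,100)),((494,432),74,(-117,-100)),((75,140),86,(119,100)),((395,57),86,(119,-100))]
w=np.array([atz(P,cv(u),z)[:2] for u,z,_ in sh]); l=np.array([x for *_,x in sh],float)
p,r=fit(l,w); print(p,r.round(1))
k=[((202,367),(40,61)),((388,295),(40,-61)),((437,415),(-40,-61)),((247,492),(-40,61))]
w=np.array([atz(P,cv(u),104)[:2] for u,_ in k]); q,r=fit(np.array([x for _,x in k],float),w); print(q,r.round(1), inv(p,q), q[2]-p[2])
kn=atz(P,cv((112,232)),137); print(kn, inv(p,kn)); ax=atz(P,cv((135,295)),110); print(inv(p,ax))
d=np.load("pics/top0.npy")
for u in [(320,390),(330,240),(460,380),(250,80)]:
    v=cv(u);i=int(round(v[1])),int(round(v[0])); z=d[i]; dd,c=ray(P,v); print(u,c+dd*z)
E
```

```text
[5.45193254e+02 9.20294484e+01 2.73831552e-01] [[-1.9  0.9]
 [-1.7 -1.9]
 [ 1.3  1.5]
 [ 2.2 -0.4]]
[4.82742694e+02 7.25616952e+01 3.87589831e-01] [[ 0.3  3.1]
 [ 2.5 -1.2]
 [-1.6 -2. ]
 [-1.2  0.2]] [-65.38827938  -1.85440183] 0.11375827926594051
[572.0439469  193.98734684 137.        ] [53.42196547 90.89810995]
[16.82276055 87.59172735]
(320, 390) [484.03100205  71.6716116  101.95474902]
(330, 240) [575.96662132  64.87040069  61.99492768]
(460, 380) [492.12537804 -13.6914303   70.86507016]
(250, 80) [681.55354071 113.75617252   4.6978957 ]
```

```bash
cat >> h.py <<'E'
from scipy.spatial.transform import Rotation as Ro
S=[545.2,92.0,0.274]
def target(sx,sy,z,tilt,yaw=0.,S=S):
    """TCP target: shaker-frame pos, tool y along shaker -y?; tilt>0: fingers point down & back"""
    # tool down: x = -shaker x, y = +shaker y, z=-z
    th=S[2]+yaw
    B=np.column_stack([[-np.cos(th),-np.sin(th),0],[-np.sin(th),np.cos(th),0],[0,0,-1]])
    R=Ro.from_matrix(B)*Ro.from_rotvec([0,tilt,0])
    return np.r_[loc(S,(sx,sy)),z],R
def delta(s,T,ang=None):
    R=Ro.from_rotvec(s['tcp_rot']); 
    return (R.inv().apply(T[0]-s['tcp_pos'])).round(1), (R.inv()*T[1]).as_rotvec().round(4)
def shk(s,S=S):
    R=Ro.from_rotvec(s['tcp_rot']); tip=s['tcp_pos']+R.apply([0,0,11.]); return 'tcp',inv(S,s['tcp_pos']).round(1),s['tcp_pos'][2].round(1),'tip',inv(S,tip).round(1),tip[2].round(1),'z in shk',np.round(np.r_[inv([0,0,S[2]],R.apply([0,0,1])),R.apply([0,0,1])[2]],3)
E
python3 -m creep '[[-29,-28,0,0,0,0,1],[-29,-28,0,0,0,0,1],[-29,-28,0,0,0,0,1],[-29,-28,0,0,0,0,1],[-29,-28,0,0,0,0,1],[-29,-28,0,0,0,0,1],[-29,-28,0,0,0,0,1],[-29,-28,0,0,0,0,1],[-29,-28,0,0,0,0,1],[-29,-28,0,0,0,0,1],[-29,-28,0,0,0,0,1],[-29,-28,0,0,0,0,1]]'
python3 - <<'E'
from rig import *; from h import *
s=sense(); print(s['joints'].round(2),shk(s)); T=target(-150,0,200,0); print(delta(s,T))
for t in(.35,-.35): print(target(-150,0,200,t)[1].apply([0,0,1]))
E
```

```text
time: 1.15
tcp_pos: [392.6, 51.6, 242.2]
tcp_rot: [0.566, 3.09, 0.0]
force: [0.6, 1.0, -0.5]
opening: 84.8
[-0.04 -0.29 -0.21  1.65  0.    0.32] ('tcp', array([-157.8,    2.4]), np.float64(242.2), 'tip', array([-157.8,    2.4]), np.float64(231.2), 'z in shk', array([ 0.001,  0.   , -1.   ]))
(array([-7.7,  2.7, 42.2]), array([ 2.000e-04,  5.000e-04, -6.361e-01]))
[-0.33010644 -0.09278279 -0.93937271]
[ 0.33010644  0.09278279 -0.93937271]
```

```bash
python3 -m creep '[[0,0,0,0,0,-0.106,1],[0,0,0,0,0,-0.106,1],[0,0,0,0,0,-0.106,1],[0,0,0,0,0,-0.106,1],[0,0,0,0,0,-0.106,1],[0,0,0,0,0,-0.106,1],[0,0,0,0,0,0,1]]'
python3 - <<'E'
from rig import *; from h import *
s=sense(); print(s['joints'].round(2),shk(s));
P=camera_params("wrist"); a,d=camera("wrist"); cv2.imwrite("pics/w1.png",a); np.save("pics/w1P.npy",P,allow_pickle=True)
E
```

```text
time: 1.73
tcp_pos: [392.2, 53.5, 242.0]
tcp_rot: [0.432, -3.111, -0.0]
force: [-0.2, -0.3, -0.5]
opening: 84.9
[-0.03 -0.29 -0.21  1.65  0.   -0.31] ('tcp', array([-157.7,    4.4]), np.float64(242.0), 'tip', array([-157.7,    4.4]), np.float64(231.0), 'z in shk', array([-0.001,  0.   , -1.   ]))
```

View pics/w1.png

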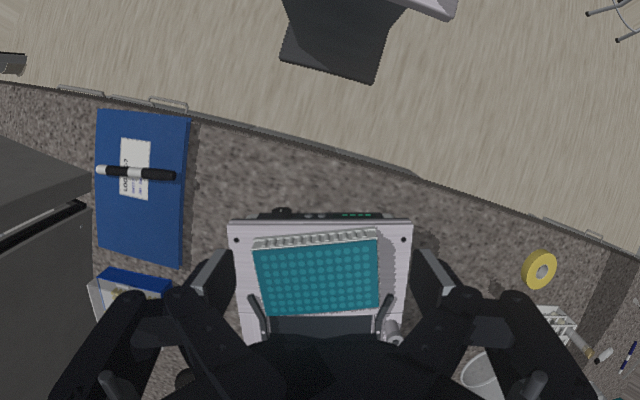

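The wrist view has the platform's front corners at about (229,219) and (412,219), and the mat at (253,250) to (380,312). I'll crop closer.

Run:
```python
import cv2
a=cv2.imread("pics/w1.png")[205:345,220:420]; cv2.imwrite("pics/w1c.png",cv2.resize(a,None,fx=4,fy=4,interpolation=cv2.INTER_CUBIC))
```

```text
(no output)
```

View pics/w1c.png

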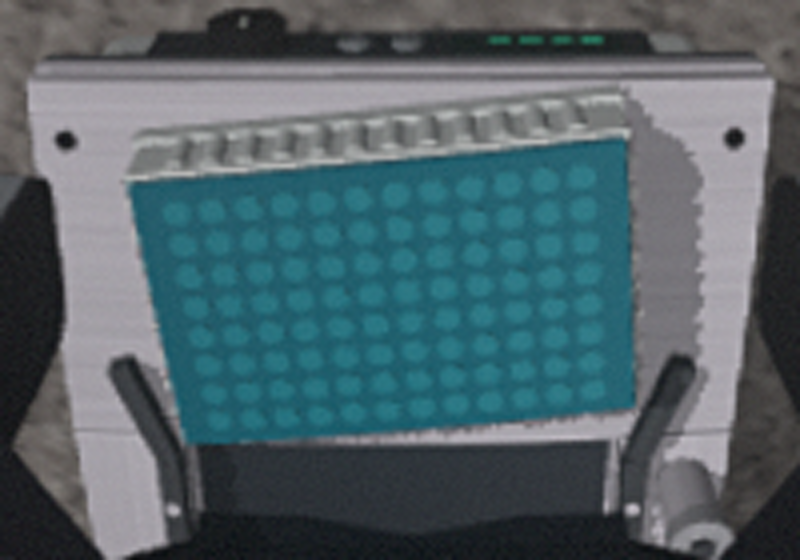

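Run:
```python
from h import *
P=np.load("pics/w1P.npy",allow_pickle=True).item()
cv=lambda u:((u[0]+.5)/4-.5+220,(u[1]+.5)/4-.5+205)
f=lambda u,z:watz(P,cv(u),z)[:2]
print('front',inv(S,f((28,80),74)),inv(S,f((773,80),74)))
print('screws',inv(S,f((65,140),74)),inv(S,f((735,138),74)))
print('lip',inv(S,f((250,441),74)),inv(S,f((600,441),74)))
print('guide ends',inv(S,f((122,360),82)),inv(S,f((684,360),82)))
k=[((188,443),(40,-61)),((634,408),(40,61)),((624,140),(-40,61)),((132,183),(-40,-61))]
w=np.array([f(u,104) for u,_ in k]); q,r=fit(np.array([x for _,x in k],float),w); print(q,inv(S,q),q[2]-S[2],r.round(1))
```

```text
front [-115.39990667  -98.28321387] [-115.90895755   99.61784674]
screws [-98.27684751 -89.51991132] [-99.39661361  90.57789854]
lip [ -0.33184929 -44.13404762] [-0.20885719 60.33564049]
guide ends [-33.56344978 -78.00709632] [-34.18043555  80.88829712]
[4.80893324e+02 7.30943961e+01 3.76168987e-01] [-67.02335821  -0.79997228] 0.10216898728495094 [[ 0.9 -0.8]
 [ 0.1  1. ]
 [-1.1  1.1]
 [ 0.1 -1.4]]
```

```bash
python3 -m creep '[[0,0,0,0,0.117,0,1],[0,0,0,0,0.117,0,1],[0,0,0,0,0.116,0,1],[0,0,0,0,0,0,1]]'
python3 - <<'E'
from rig import *; from h import *
s=sense(); print(s['joints'].round(2),shk(s)); T=target(-148,0,95,.35); print(delta(s,T))
P=camera_params("wrist"); print(inv(S,(-P['R'].T@P['t'])),(-P['R'].T@P['t'])[2])
E
```

```text
time: 2.12
tcp_pos: [394.0, 54.0, 234.9]
tcp_rot: [0.377, -2.752, 0.066]
force: [-0.6, -0.5, -2.9]
opening: 85.4
[ 0.03  0.1   0.08  1.91 -0.08 -0.23] ('tcp', array([-155.9,    4.3]), np.float64(234.9), 'tip', array([-159.8,    4.3]), np.float64(224.6), 'z in shk', array([-0.358,  0.003, -0.934]))
(array([-57.5,  -4.7, 127.8]), array([ 0.003 , -0.0166, -0.0008]))
[-174.58726994    3.45832751] 382.26683856323586
```

```bash
python3 -m creep '[[-9,-0.8,21,0,0,0,1],[-10,-0.8,21,0,0,0,1],[-10,-0.8,21,0,0,0,1],[-10,-0.8,21,0,0,0,1],[-10,-0.8,21,0,0,0,1],[-9,-0.7,21,0,0,0,1],[0,0,0,0,0,0,1],[0,0,0,0,0,0,1]]'
python3 - <<'E'
from rig import *; from h import *
s=sense(); print(s['joints'].round(2),s['force'],shk(s)); T=target(-148,0,95,.35); print(delta(s,T))
for n in("side","wrist"):
    a,d=camera(n); cv2.imwrite(f"pics/{n}2.png",a)
a=cv2.imread("pics/side2.png")[130:265,220:390]; cv2.imwrite("pics/side2c.png",cv2.resize(a,None,fx=4,fy=4,interpolation=cv2.INTER_CUBIC))
E
```

```text
time: 2.78
tcp_pos: [403.2, 52.0, 104.1]
tcp_rot: [0.38, -2.767, 0.067]
force: [0.1, 0.7, 1.0]
opening: 85.4
[ 0.03  0.14 -0.13  1.64 -0.08 -0.23] [0.11294259 0.69401698 1.00961859] ('tcp', array([-147.5,   -0. ]), np.float64(104.1), 'tip', array([-151.3,   -0. ]), np.float64(93.8), 'z in shk', array([-0.344,  0.   , -0.939]))
(array([-2.7,  0. ,  8.7]), array([ 0.0004, -0.0015, -0.001 ]))
```

View pics/side2c.png

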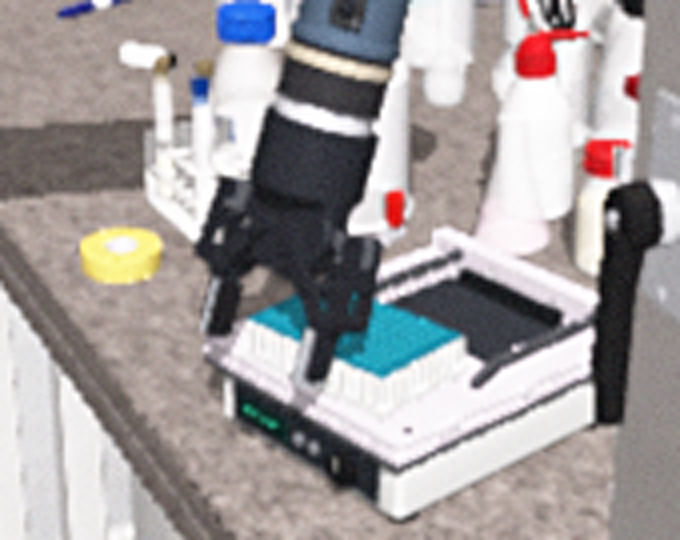

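View pics/wrist2.png

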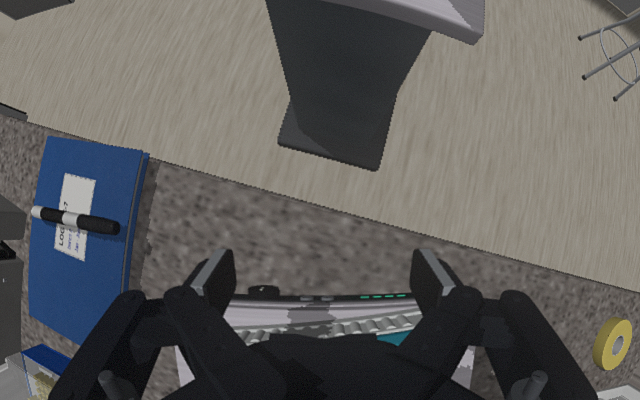

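The side view shows the open fingers at the plate's near side. The right fingertip is at about crop (305,400), which is full-image (296,230). I'll compare that with the projected overhangs.

Run:
```python
from rig import *; from h import *
s=sense(); P=camera_params("side"); R=Ro.from_rotvec(s['tcp_rot'])
for o in(-2,4,11):
  for x in(-11,11):
    for y in (-43,43):
      X=s['tcp_pos']+R.apply([x,y,o]); u=proj(P,X); print(o,x,y,((u-[220,130])*4).round(0))
```

```text
-2 -11 -43 [313. 378.]
-2 -11 43 [229. 331.]
-2 11 -43 [288. 379.]
-2 11 43 [203. 330.]
4 -11 -43 [311. 387.]
4 -11 43 [227. 339.]
4 11 -43 [285. 387.]
4 11 43 [201. 339.]
11 -11 -43 [308. 397.]
11 -11 43 [224. 349.]
11 11 -43 [282. 398.]
11 11 43 [199. 349.]
```

```bash
python3 -m creep '[[-2.7,0,8.7,0,0,0,1],[0,0,0,0,0,0,1],[-4.7,0,-1.7,0,0,0,1],[-4.7,0,-1.7,0,0,0,1],[-4.7,0,-1.7,0,0,0,1],[-3.3,0,-1.2,0,0,0,1],[-3.3,0,-1.2,0,0,0,1],[-3.3,0,-1.2,0,0,0,1],[-3.3,0,-1.2,0,0,0,1],[-3.3,0,-1.2,0,0,0,1],[-3.3,0,-1.2,0,0,0,1],[0,0,0,0,0,0,1]]'
python3 - <<'E'
from rig import *; from h import *
s=sense(); print(s['force'],shk(s))
for n in("side","top"):
    a,d=camera(n); cv2.imwrite(f"pics/{n}3.png",a)
a=cv2.imread("pics/side3.png")[130:265,220:390]; cv2.imwrite("pics/side3c.png",cv2.resize(a,None,fx=4,fy=4,interpolation=cv2.INTER_CUBIC))
E
```

```text
time: 3.88
tcp_pos: [439.4, 61.8, 94.8]
tcp_rot: [0.382, -2.768, 0.068]
force: [0.4, 1.1, 0.2]
opening: 85.3
[0.43380544 1.08048431 0.19364281] ('tcp', array([-110. ,   -0.4]), np.float64(94.8), 'tip', array([-113.7,   -0.4]), np.float64(84.4), 'z in shk', array([-0.342, -0.   , -0.94 ]))
```

View pics/side3c.png

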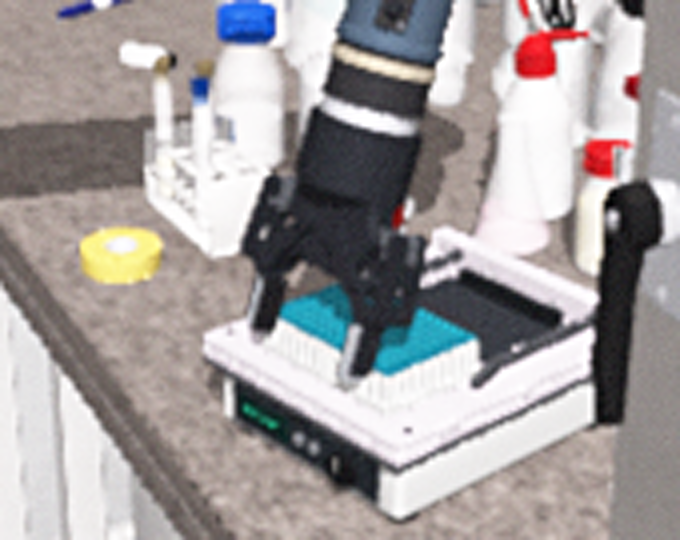

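The plate has slid a little and squared up, and the fingers are on its near face. I'll keep pushing.

```bash
python3 -m creep '[[-3.8,0,-1.38,0,0,0,1],[-3.8,0,-1.38,0,0,0,1],[-3.8,0,-1.38,0,0,0,1],[-3.8,0,-1.38,0,0,0,1],[-3.8,0,-1.38,0,0,0,1],[-3.8,0,-1.38,0,0,0,1],[-3.8,0,-1.38,0,0,0,1],[-3.8,0,-1.38,0,0,0,1],[-3.8,0,-1.38,0,0,0,1],[-3.8,0,-1.38,0,0,0,1],[-3.8,0,-1.38,0,0,0,1],[0,0,0,0,0,0,1]]'
python3 - <<'E'
from rig import *; from h import *
s=sense(); print(s['force'],shk(s))
for n in("side","wrist","top"):
    a,d=camera(n); cv2.imwrite(f"pics/{n}4.png",a)
a=cv2.imread("pics/side4.png")[130:265,220:390]; b=cv2.imread("pics/top4.png")[145:260,290:400]
a=cv2.resize(a,(510,405),interpolation=cv2.INTER_CUBIC);b=cv2.resize(b,(290,303),interpolation=cv2.INTER_CUBIC)
c=np.zeros((405,800,3),np.uint8);c[:,:510]=a;c[:303,510:]=b
cv2.imwrite("pics/c4.png",c)
E
```

```text
time: 4.98
tcp_pos: [479.1, 75.4, 94.9]
tcp_rot: [0.383, -2.761, 0.062]
force: [-6.9, 2.6, 3.7]
opening: 85.1
[-6.89397065  2.56489151  3.73901755] ('tcp', array([-68.1,   1.9]), np.float64(94.9), 'tip', array([-72.,   2.]), np.float64(84.6), 'z in shk', array([-0.348,  0.004, -0.937]))
```

View pics/c4.png

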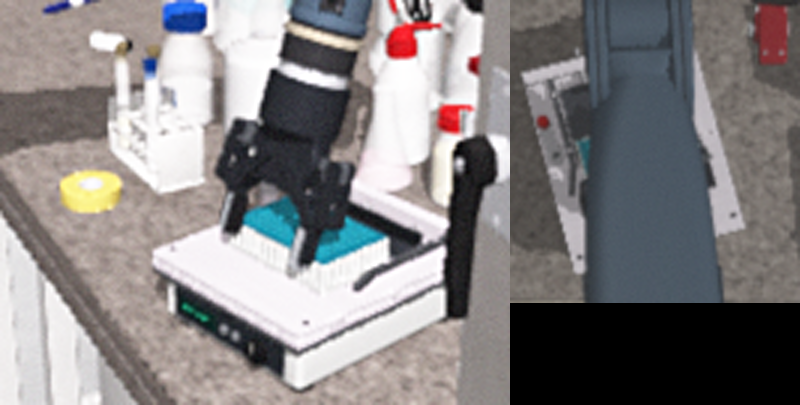

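View pics/wrist4.png

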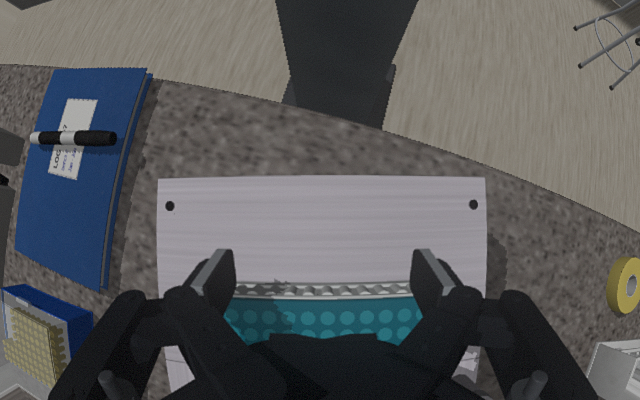

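The side view shows the plate partly over the lip. In the wrist view its near edge looks nearly square at rows 283–297. The force has risen to 7 N, so I'll look closer.

Run:
```python
import cv2
a=cv2.imread("pics/wrist4.png")[240:390,150:500]; cv2.imwrite("pics/w4c.png",cv2.resize(a,(800,343),interpolation=cv2.INTER_CUBIC))
a=cv2.imread("pics/side4.png")[185:245,285:385]; cv2.imwrite("pics/s4c.png",cv2.resize(a,(800,480),interpolation=cv2.INTER_CUBIC))
```

```text
(no output)
```

View pics/w4c.png

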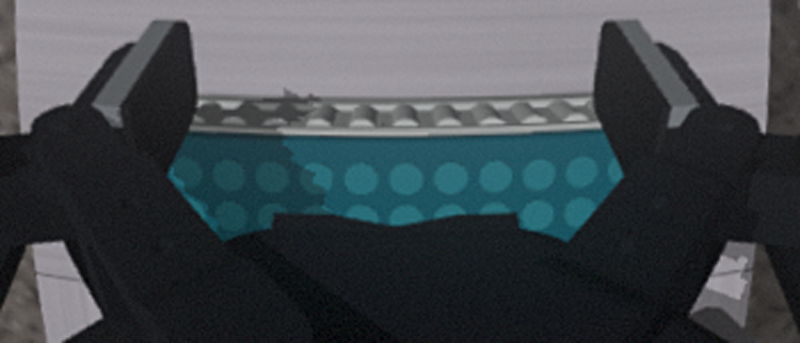

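View pics/s4c.png

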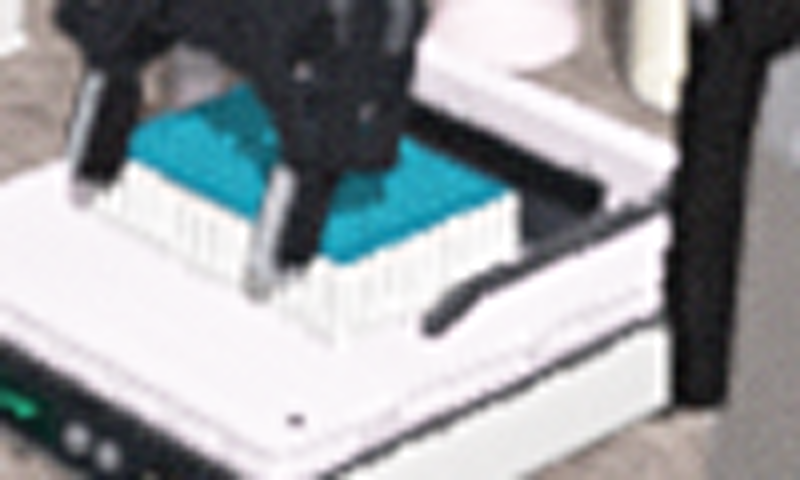

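Well spacing puts the plate centre about 1 mm right of the guide centreline. It is square and probably rubbing the right guide flare. I'll keep pushing in small steps with a slight +y bias.

```bash
python3 -m creep '[[-3.8,0.2,-1.38,0,0,0,1],[-3.8,0.2,-1.38,0,0,0,1],[-3.8,0.2,-1.38,0,0,0,1],[-3.8,0,-1.38,0,0,0,1],[-3.8,0,-1.38,0,0,0,1],[0,0,0,0,0,0,1]]'
python3 - <<'E'
from rig import *; from h import *
s=sense(); print(s['force'],shk(s))
for n in("side","wrist"):
    a,d=camera(n); cv2.imwrite(f"pics/{n}5.png",a)
a=cv2.imread("pics/wrist5.png")[240:390,150:500]; a=cv2.resize(a,(700,300),interpolation=cv2.INTER_CUBIC)
b=cv2.imread("pics/side5.png")[185:235,285:385]; b=cv2.resize(b,(600,300),interpolation=cv2.INTER_CUBIC)
c=np.zeros((600,700,3),np.uint8);c[:300]=a;c[300:,:600]=b
cv2.imwrite("pics/c5.png",c)
E
```

```text
time: 5.63
tcp_pos: [499.7, 80.9, 95.0]
tcp_rot: [0.383, -2.764, 0.064]
force: [-4.9, 2.5, 3.0]
opening: 85.4
[-4.86437527  2.52231287  3.00933032] ('tcp', array([-46.8,   1.7]), np.float64(95.0), 'tip', array([-50.6,   1.7]), np.float64(84.7), 'z in shk', array([-0.346,  0.003, -0.938]))
```

View pics/c5.png

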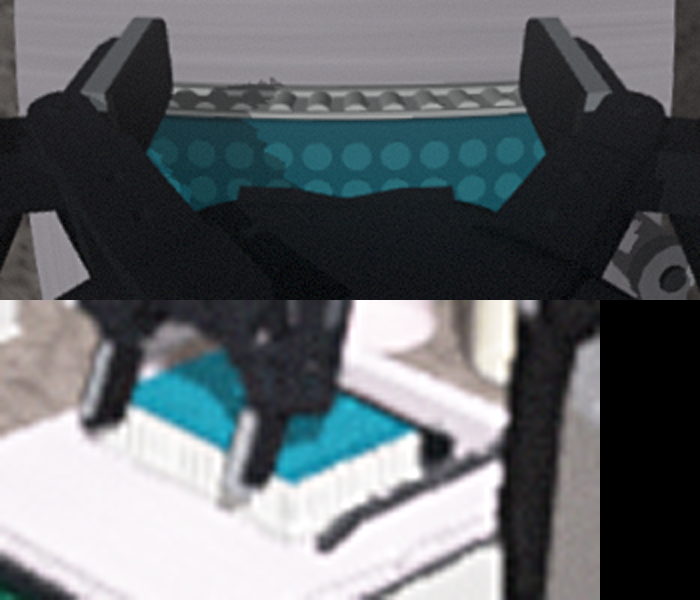

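The plate is moving well and still square. It is now past its centre of gravity over the lip, so I'll continue towards the bar.

```bash
python3 -m creep '[[-3.8,0,-1.38,0,0,0,1],[-3.8,0,-1.38,0,0,0,1],[-3.8,0,-1.38,0,0,0,1],[-3.8,0,-1.38,0,0,0,1],[-3.8,0,-1.38,0,0,0,1],[-3.8,0,-1.38,0,0,0,1],[-1.9,0,-0.7,0,0,0,1],[0,0,0,0,0,0,1]]'
python3 - <<'E'
from rig import *; from h import *
s=sense(); print(s['force'],shk(s))
for n in("side","wrist"):
    a,d=camera(n); cv2.imwrite(f"pics/{n}6.png",a)
a=cv2.imread("pics/wrist6.png")[240:390,150:500]; a=cv2.resize(a,(700,300),interpolation=cv2.INTER_CUBIC)
b=cv2.imread("pics/side6.png")[185:235,285:385]; b=cv2.resize(b,(600,300),interpolation=cv2.INTER_CUBIC)
c=np.zeros((600,700,3),np.uint8);c[:300]=a;c[300:,:600]=b
cv2.imwrite("pics/c6.png",c)
E
```

```text
time: 6.4
tcp_pos: [525.0, 88.0, 95.0]
tcp_rot: [0.383, -2.765, 0.064]
force: [-5.8, 2.5, 3.1]
opening: 85.1
[-5.78817016  2.48094443  3.12332002] ('tcp', array([-20.5,   1.7]), np.float64(95.0), 'tip', array([-24.3,   1.7]), np.float64(84.7), 'z in shk', array([-0.346,  0.002, -0.938]))
```

View pics/c6.png

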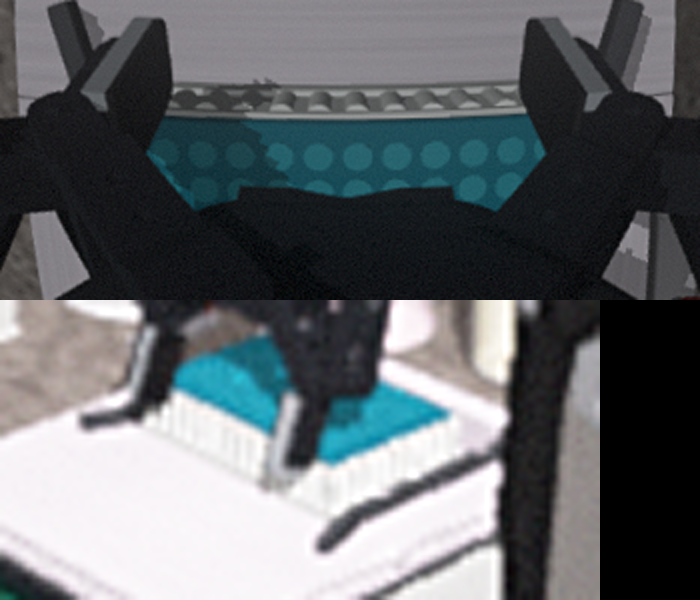

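```bash
python3 -m creep '[[-2.8,0,-1.03,0,0,0,1],[-2.8,0,-1.03,0,0,0,1],[-2.8,0,-1.03,0,0,0,1],[-2.8,0,-1.03,0,0,0,1],[0,0,0,0,0,0,1]]'
python3 - <<'E'
from rig import *; from h import *
s=sense(); print(s['force'],shk(s))
E
```

```text
time: 6.92
tcp_pos: [535.1, 90.9, 94.3]
tcp_rot: [0.382, -2.761, 0.065]
force: [-7.2, 1.4, 1.6]
opening: 85.6
[-7.18576965  1.44560898  1.60840097] ('tcp', array([-10. ,   1.7]), np.float64(94.3), 'tip', array([-13.8,   1.7]), np.float64(84.0), 'z in shk', array([-0.349,  0.002, -0.937]))
```

```bash
python3 -m creep '[[-2.8,0,-1.03,0,0,0,1],[-1.0,0,2.8,0,0,0,1],[-1.0,0,2.8,0,0,0,1],[0,0,0,0,0,0,1]]'
python3 - <<'E'
from rig import *; from h import *
s=sense(); print(s['force'],shk(s))
for n in("side","wrist"):
    a,d=camera(n); cv2.imwrite(f"pics/{n}7.png",a)
a=cv2.imread("pics/wrist7.png")[240:390,150:500]; a=cv2.resize(a,(700,300),interpolation=cv2.INTER_CUBIC)
b=cv2.imread("pics/side7.png")[185:235,285:385]; b=cv2.resize(b,(600,300),interpolation=cv2.INTER_CUBIC)
c=np.zeros((600,700,3),np.uint8);c[:300]=a;c[300:,:600]=b
cv2.imwrite("pics/c7.png",c)
E
```

```text
time: 7.25
tcp_pos: [537.1, 90.5, 90.5]
tcp_rot: [0.379, -2.76, 0.069]
force: [-10.9, -0.7, 8.2]
opening: 85.5
[-10.90658095  -0.67091431   8.19301658] ('tcp', array([-8.2,  0.8]), np.float64(90.5), 'tip', array([-12. ,   0.8]), np.float64(80.2), 'z in shk', array([-0.351,  0.   , -0.937]))
```

View pics/c7.png

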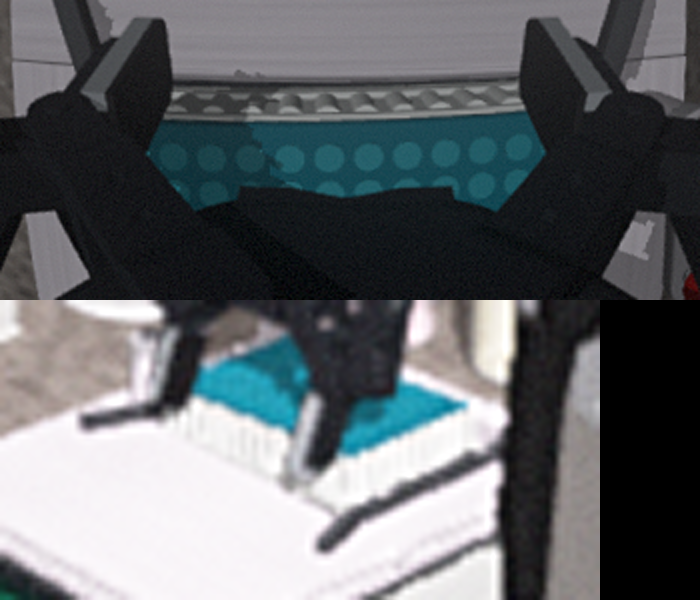

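```bash
python3 -m creep '[[-3.0,0,0.5,0,0,0,1],[-2.5,0,1.5,0,0,0,1],[-1.0,0,2.8,0,0,0,1],[0,0,0,0,0,0,1],[0,0,0,0,0,0,1]]'
python3 - <<'E'
from rig import *; from h import *
s=sense(); print(s['force'],s['moment'],shk(s))
for n in("side","wrist"):
    a,d=camera(n); cv2.imwrite(f"pics/{n}8.png",a)
a=cv2.imread("pics/wrist8.png")[240:340,150:500]; a=cv2.resize(a,(800,229),interpolation=cv2.INTER_CUBIC)
b=cv2.imread("pics/side8.png")[190:235,295:385]; b=cv2.resize(b,(740,370),interpolation=cv2.INTER_CUBIC)
c=np.zeros((600,800,3),np.uint8);c[:229]=a;c[230:,:740]=b
cv2.imwrite("pics/c8.png",c)
E
```

```text
time: 7.77
tcp_pos: [537.4, 89.7, 88.6]
tcp_rot: [0.376, -2.752, 0.074]
force: [-21.9, -3.6, 24.9]
opening: 85.0
[-21.89427086  -3.56835145  24.86609208] [-2.01889811  4.85960001 -0.92184095] ('tcp', array([-8.1, -0.1]), np.float64(88.6), 'tip', array([-12.1,  -0.1]), np.float64(78.3), 'z in shk', array([-0.359, -0.002, -0.933]))
```

View pics/c8.png

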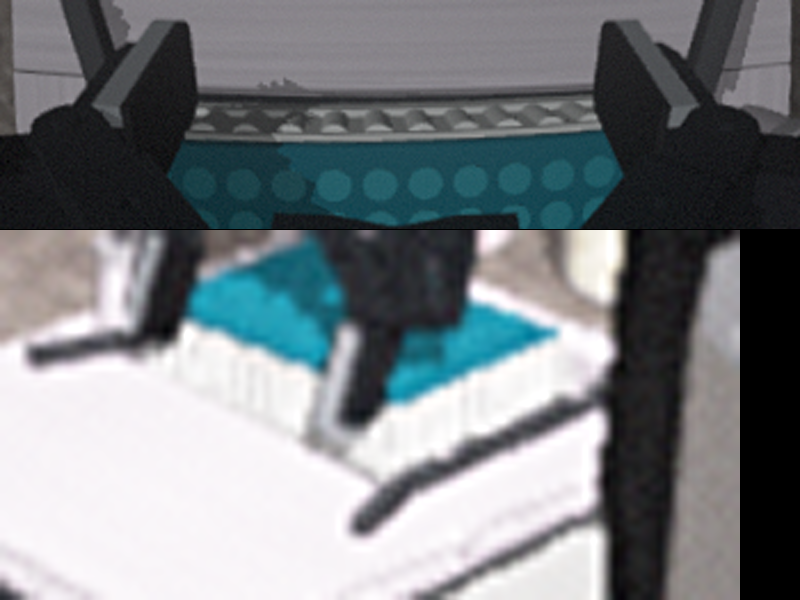

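The near edge slopes in the wrist view: right end lower, left end up, and a dark nest gap showing along the edge. I'll measure the mat plane from the wrist depth.

```bash
cat >> h.py <<'E'
def cloud(P,d,fish=True):
    v,u=np.mgrid[0:400,0:640]; a=np.dstack([(u-P['cx'])/P['fx'],(v-P['cy'])/P['fy']])
    if fish:
        r=np.linalg.norm(a,axis=2)+1e-9; k=np.tan(r)/r; a=a*k[...,None]
    C=np.dstack([a[...,0]*d,a[...,1]*d,d]); return (C-P['t'])@P['R']
def matfit(P,a,d,fish=True,S=S):
    W=cloud(P,d,fish); b,g,r=[a[...,i].astype(int) for i in range(3)]
    m=(d>0)&(g>r+30)&(b>r+30)&(W[...,2]>80)&(W[...,2]<125)
    L=np.array([inv(S,x) for x in W[m]]); z=W[m][:,2]
    k=(np.abs(L[:,1])<75)&(L[:,0]<130)&(L[:,0]>-120); L,z=L[k],z[k]
    A=np.c_[np.ones(len(L)),L]; 
    for _ in range(3):
        c,*_=np.linalg.lstsq(A,z,rcond=None); e=np.abs(z-A@c); g=e<3; A,z,L=A[g],z[g],L[g]
    return len(z),c,'near L/R',[c@[1,2.8,s] for s in(61,-61)],'far L/R',[c@[1,82,s] for s in(61,-61)],L.min(0),L.max(0)
E
python3 - <<'E'
from rig import *; from h import *
P=camera_params("wrist"); a,d=camera("wrist"); print(matfit(P,a,d))
P=camera_params("side"); a,d=camera("side"); print(matfit(P,a,d,False))
P=camera_params("top"); a,d=camera("top"); print(matfit(P,a,d,False))
print(sense()['force'],sense()['time'])
E
```

```text
(6074, array([ 9.89566972e+01,  1.33113576e-02, -6.07883517e-02]), 'near L/R', [np.float64(95.2858795907274), np.float64(102.70205849753464)], 'far L/R', [np.float64(96.3401391112301), np.float64(103.75631801803733)], array([  6.56317405, -45.70466182]), array([30.1529045, 46.0957949]))
(297, array([ 9.84011713e+01, -7.57801951e-03, -6.40493689e-02]), 'near L/R', [np.float64(94.47294130235564), np.float64(102.28696430654308)], 'far L/R', [np.float64(93.87276215691587), np.float64(101.68678516110332)], array([  5.40027198, -64.30963334]), array([86.33423798, 62.79764941]))
(8, array([148.87110969,  -0.22195948,  -0.63594127]), 'near L/R', [np.float64(109.45720577765213), np.float64(187.04204049681337)], 'far L/R', [np.float64(91.87801458672921), np.float64(169.46284930589044)], array([67.97291841, 54.51814628]), array([83.38366288, 61.17246609]))
[-21.01059232  -3.82460722  25.74579595] 8.0167
```

Depth says the left side is seated (mat at 96 mm) while the right near corner is still up at about 102 mm, on the lip. I'll ease the downward pressure, push the right side further in with a small yaw, and measure again.

```bash
python3 -m creep '[[0.7,0,-2,0,0,0,1],[0.7,0,-2,0,0,0,1],[-1.9,0,-0.7,0,0,0,1],[-1.9,0,-0.7,0,0,0,1],[0,0,0,0,0,0,1]]'
python3 - <<'E'
from rig import *; from h import *
s=sense(); print(s['force'],s['moment'],shk(s))
P=camera_params("wrist"); a,d=camera("wrist"); print(matfit(P,a,d)); cv2.imwrite("pics/w9.png",a[240:400,150:500])
P=camera_params("side"); a,d=camera("side"); print(matfit(P,a,d,False))
E
```

```text
time: 8.43
tcp_pos: [542.5, 91.2, 89.2]
tcp_rot: [0.376, -2.753, 0.072]
force: [-17.2, -4.0, 12.6]
opening: 86.1
[-17.18352537  -4.00476867  12.64736204] [-1.38548164  3.35517961 -0.81940309] ('tcp', array([-2.8,  0. ]), np.float64(89.2), 'tip', array([-6.7, -0. ]), np.float64(78.9), 'z in shk', array([-0.357, -0.001, -0.934]))
(6307, array([ 9.90734331e+01,  1.21152576e-02, -6.26471681e-02]), 'near L/R', [np.float64(95.28587858982195), np.float64(102.92883309791179)], 'far L/R', [np.float64(96.24540699538636), np.float64(103.8883615034762)], array([ 11.84380557, -45.80180173]), array([35.63223391, 46.36863482]))
(292, array([ 9.84844203e+01, -1.07414373e-02, -5.82958492e-02]), 'near L/R', [np.float64(94.89829743906971), np.float64(102.01039103999342)], 'far L/R', [np.float64(94.04757560372774), np.float64(101.15966920465145)], array([ 11.66534744, -63.24531668]), array([93.74050087, 61.27880929]))
```

Run:
```python
from rig import *; from h import *
a,d=camera("side"); cv2.imwrite("pics/side9.png",a); b=a[180:240,295:395]; cv2.imwrite("pics/s9c.png",cv2.resize(b,(800,480),interpolation=cv2.INTER_CUBIC))
b=cv2.imread("pics/w9.png"); cv2.imwrite("pics/w9c.png",cv2.resize(b,(800,366),interpolation=cv2.INTER_CUBIC))
```

```text
(no output)
```

View pics/s9c.png

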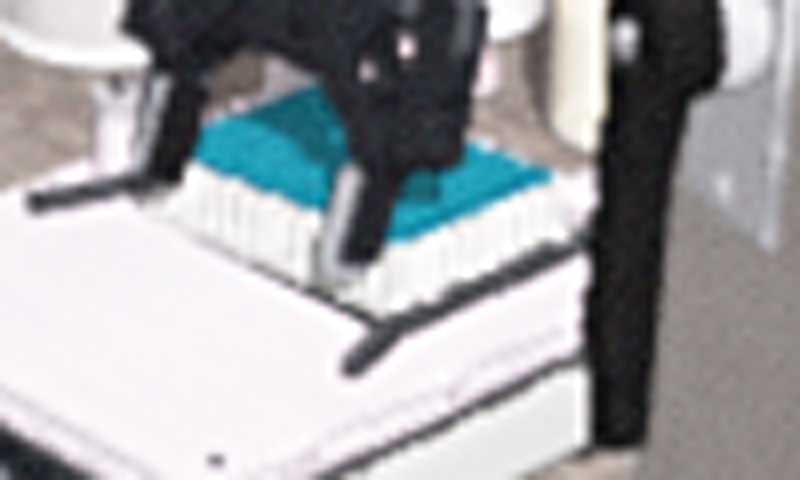

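View pics/w9c.png

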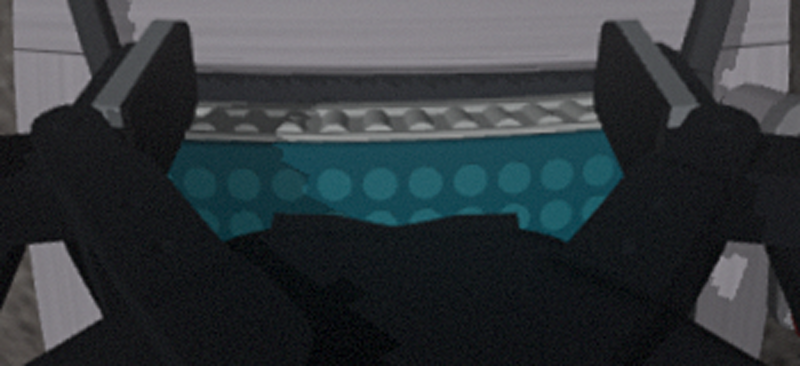

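The plate is well past the lip (nest floor visible along its near edge), but the right side hangs at about 102 mm. It is probably held up by friction, clamped between fingers and bar. I'll ease the forward push a little and check.

```bash
python3 -m creep '[[1.9,0,0.7,0,0,0,1],[1.9,0,0.7,0,0,0,1],[0,0,0,0,0,0,1],[0,0,0,0,0,0,1]]'
python3 - <<'E'
from rig import *; from h import *
s=sense(); print(s['force'],s['moment'],shk(s))
P=camera_params("wrist"); a,d=camera("wrist"); print(matfit(P,a,d)); cv2.imwrite("pics/w10.png",a[240:400,150:500])
P=camera_params("side"); a,d=camera("side"); print(matfit(P,a,d,False))
W=cloud(P,d,False); 
# right guide/skirt heights along y at x~50 (shaker)
L=np.array([inv(S,x) for x in W.reshape(-1,3)]).reshape(400,640,2)
for xx in (20,50,75):
  m=(d>0)&(abs(L[...,0]-xx)<5)&(L[...,1]<-52)&(L[...,1]>-90)&(W[...,2]>50)
  o=np.c_[L[m],W[m][:,2]]; o=o[np.argsort(o[:,1])]; print(xx,o[:,1:].round(0).tolist())
E
```

```text
time: 8.92
tcp_pos: [542.3, 91.1, 89.0]
tcp_rot: [0.379, -2.763, 0.071]
force: [-9.3, -1.7, 10.4]
opening: 85.4
[-9.30858687 -1.72644565 10.44414622] [-0.87918522  1.84424679 -0.50595646] ('tcp', array([-3. , -0.1]), np.float64(89.0), 'tip', array([-6.9, -0.1]), np.float64(78.7), 'z in shk', array([-0.348, -0.001, -0.937]))
(6213, array([ 9.90933089e+01,  1.11023988e-02, -6.27779415e-02]), 'near L/R', [np.float64(95.2949411934121), np.float64(102.95385005967877)], 'far L/R', [np.float64(96.17425117712654), np.float64(103.8331600433932)], array([ 11.66396957, -45.9577176 ]), array([35.75622917, 46.44938406]))
(291, array([ 9.85560734e+01, -1.01094367e-02, -6.44335089e-02]), 'near L/R', [np.float64(94.5973229067321), np.float64(102.45821099619246)], 'far L/R', [np.float64(93.79665551639582), np.float64(101.65754360585618)], array([ 11.06944579, -63.6721973 ]), array([92.62988562, 62.5088067 ]))
20 [[-90.0, 73.0], [-88.0, 69.0], [-86.0, 72.0], [-83.0, 71.0], [-82.0, 72.0], [-81.0, 72.0], [-81.0, 71.0], [-81.0, 73.0], [-80.0, 74.0], [-77.0, 140.0], [-77.0, 84.0], [-77.0, 136.0], [-76.0, 
[... 2371 characters left out ...]
0], [-88.0, 73.0], [-87.0, 74.0], [-83.0, 72.0], [-80.0, 72.0], [-79.0, 70.0], [-78.0, 71.0], [-77.0, 72.0], [-75.0, 74.0], [-75.0, 72.0], [-75.0, 72.0], [-75.0, 81.0], [-74.0, 74.0], [-72.0, 75.0], [-72.0, 78.0], [-71.0, 75.0], [-70.0, 83.0], [-70.0, 79.0], [-69.0, 71.0], [-69.0, 75.0], [-69.0, 80.0], [-67.0, 84.0], [-66.0, 79.0], [-65.0, 87.0], [-65.0, 80.0], [-64.0, 86.0], [-64.0, 90.0], [-64.0, 97.0], [-64.0, 92.0], [-64.0, 88.0], [-63.0, 83.0], [-63.0, 94.0], [-63.0, 97.0], [-63.0, 86.0], [-63.0, 89.0], [-62.0, 99.0], [-62.0, 92.0], [-62.0, 102.0], [-62.0, 100.0], [-61.0, 85.0], [-61.0, 78.0], [-59.0, 99.0], [-59.0, 102.0], [-58.0, 100.0], [-54.0, 100.0], [-54.0, 101.0], [-53.0, 101.0]]
```

Run:
```python
from rig import *; from h import *
b=cv2.imread("pics/w10.png"); cv2.imwrite("pics/w10c.png",cv2.resize(b,(800,366),interpolation=cv2.INTER_CUBIC))
P=camera_params("wrist")
z=lambda y:99.1+.13-.0628*y
for u in((200,141),(600,131)):
    uv=((u[0]+.5)/2.2857-.5+150,(u[1]+.5)/2.2857-.5+240)
    y=0
    for _ in range(4): q=inv(S,watz(P,uv,z(y))); y=q[1]
    print(q)
```

```text
[ 12.21948962 -39.20877758]
[11.57305419 41.42985446]
```

View pics/w10c.png

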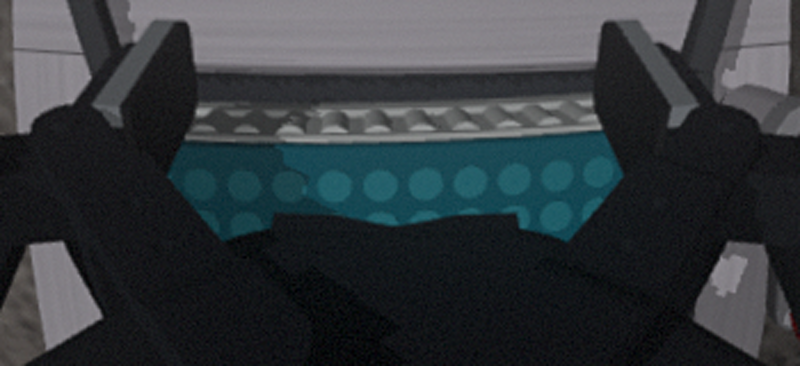

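Moments put the load on the right finger, whose lower corner is at apron height. So the finger is bearing on the apron and not on the plate, and friction is holding the plate's right side up. I'll slide the fingers up along their own axis, then tilt further so their faces wedge the near top edge down.

```bash
python3 -m creep '[[0,0,-2.5,0,0,0,1],[0,0,-2.5,0,0,0,1],[0,0,-2.5,0,0,0,1],[0,0,-2.5,0,0,0,1],[0,0,0,0,0,0,1]]'
python3 - <<'E'
from rig import *; from h import *
s=sense(); print(s['force'],s['moment'],shk(s))
P=camera_params("wrist"); a,d=camera("wrist"); print(matfit(P,a,d)); 
W=cloud(P,d);L=np.array([inv(S,x) for x in W.reshape(-1,3)]).reshape(400,640,2); m=(d>0)&(abs(L[...,0]+60)<20)&(abs(L[...,1])<60); print('apron',np.median(W[m][:,2]))
for y in (-50,0,50):
  m=(d>0)&(abs(L[...,0]+60)<20)&(abs(L[...,1]-y)<10); print(y,np.median(W[m][:,2]))
E
```

```text
time: 9.43
tcp_pos: [544.1, 91.8, 95.6]
tcp_rot: [0.378, -2.757, 0.07]
force: [-11.2, -2.6, 1.9]
opening: 85.3
[-11.24863665  -2.58657611   1.92927284] [-0.63106468  1.68427145 -0.54553356] ('tcp', array([-1.1,  0.1]), np.float64(95.6), 'tip', array([-5. ,  0.1]), np.float64(85.3), 'z in shk', array([-0.353,  0.   , -0.936]))
(6470, array([ 1.06127222e+02, -6.24493688e-02, -6.46720088e-02]), 'near L/R', [np.float64(102.00737133311168), np.float64(109.89735641112694)], 'far L/R', [np.float64(97.06138132798297), np.float64(104.95136640599823)], array([ 13.42734608, -46.11772085]), array([38.5813161 , 47.41724479]))
apron 73.35184215569106
-50 73.37709666649353
0 73.33805153760865
50 73.330465056952
```

Sliding up dragged the near edge up with it. Friction at the fingers is high, and the plate is clamped with a roll between the fingers and the bar. I'll back off fully so it settles, then push again from a higher contact with more room to press down.

```bash
python3 -m creep '[[2.8,0,1,0,0,0,1],[2.8,0,1,0,0,0,1],[2.8,0,1,0,0,0,1],[2.8,0,1,0,0,0,1],[2.8,0,1,0,0,0,1],[2.8,0,1,0,0,0,1],[2.8,0,1,0,0,0,1],[2.8,0,1,0,0,0,1],[2.8,0,1,0,0,0,1],[0,0,0,0,0,0,1]]'
python3 - <<'E'
from rig import *; from h import *
s=sense(); print(s['force'],s['moment'],shk(s))
P=camera_params("wrist"); a,d=camera("wrist"); print(matfit(P,a,d)); b=a[240:400,150:500]
P=camera_params("side"); e,d=camera("side"); print(matfit(P,e,d,False))
c=np.zeros((600,800,3),np.uint8); c[:300,:656]=cv2.resize(b,(656,300),interpolation=cv2.INTER_CUBIC); c[300:,:500]=cv2.resize(e[180:240,290:390],(500,300),interpolation=cv2.INTER_CUBIC); cv2.imwrite("pics/c11.png",c)
E
```

```text
time: 10.32
tcp_pos: [522.2, 85.8, 96.2]
tcp_rot: [0.382, -2.768, 0.068]
force: [0.1, 0.2, -0.1]
opening: 85.4
[ 0.09246172  0.19125134 -0.10894661] [ 0.11047498 -0.39600169  0.03274459] ('tcp', array([-23.8,   0.3]), np.float64(96.2), 'tip', array([-27.6,   0.3]), np.float64(85.9), 'z in shk', array([-0.342, -0.   , -0.94 ]))
(1220, array([ 1.03761264e+02, -2.94386615e-02, -5.45063157e-02]), 'near L/R', [np.float64(100.35395022953524), np.float64(107.00372074408317)], 'far L/R', [np.float64(98.02240823986497), np.float64(104.6721787544129)], array([  5.13110242, -42.49028231]), array([16.18727485, 45.20633106]))
(274, array([ 1.03074946e+02, -6.68741283e-02, -5.45312707e-02]), 'near L/R', [np.float64(99.56129072390804), np.float64(106.21410575394405)], 'far L/R', [np.float64(94.26485975921725), np.float64(100.91767478925325)], array([  4.48768493, -61.98277685]), array([87.4298383 , 62.46434924]))
```

View pics/c11.png

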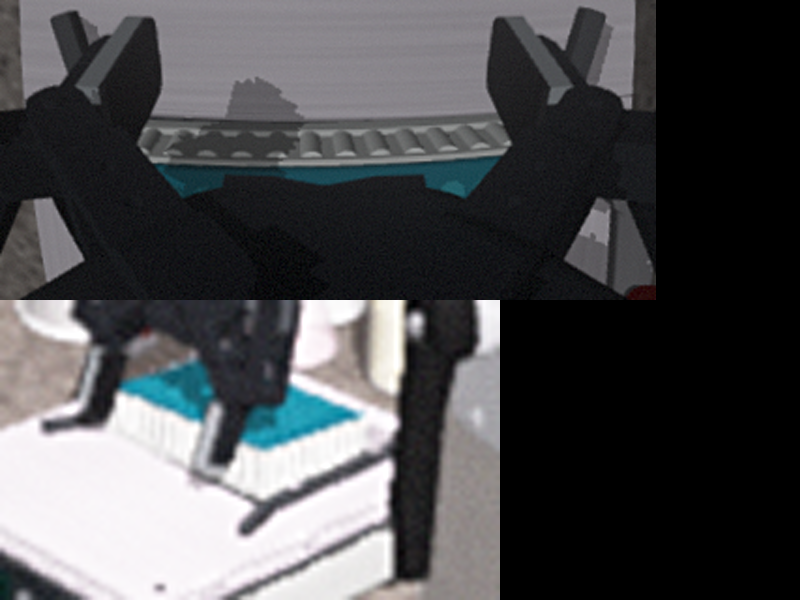

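The tool is clear (force about 0), but the plate still reads rolled, right side high. Something may be holding it, so I'll retract and look properly.

```bash
python3 -m creep '[[26,0,-13.5,0,0,0,1],[26,0,-13.5,0,0,0,1],[26,0,-13.5,0,0,0,1],[26,0,-13.5,0,0,0,1],[26,0,-13.5,0,0,0,1],[26,0,-13.5,0,0,0,1],[0,0,0,0,0,0,1]]'
python3 - <<'E'
from rig import *; from h import *
s=sense(); print(s['force'],shk(s))
P=camera_params("wrist"); np.save("pics/w12P.npy",P,allow_pickle=True); a,d=camera("wrist"); print(matfit(P,a,d)); cv2.imwrite("pics/w12.png",a); np.save("pics/w12d.npy",d)
P=camera_params("side"); e,d=camera("side"); print(matfit(P,e,d,False)); cv2.imwrite("pics/s12.png",cv2.resize(e[175:240,285:395],(800,473),interpolation=cv2.INTER_CUBIC))
E
```

```text
time: 11.0
tcp_pos: [407.3, 53.3, 230.8]
tcp_rot: [0.382, -2.774, 0.069]
force: [1.4, -0.3, 0.5]
opening: 85.5
[ 1.36152804 -0.27886579  0.51161206] ('tcp', array([-143.3,    0. ]), np.float64(230.8), 'tip', array([-147.,    0.]), np.float64(220.5), 'z in shk', array([-0.337, -0.002, -0.941]))Traceback (most recent call last):
  File "<stdin>", line 3, in <module>
  File "h.py", line 46, in matfit
    k=(np.abs(L[:,1])<75)&(L[:,0]<130)&(L[:,0]>-120); L,z=L[k],z[k]
              ~^^^^^
IndexError: too many indices for array: array is 1-dimensional, but 2 were indexed
```

```bash
python3 -m creep '[[0,0,0,0,-0.115,0,1],[0,0,0,0,-0.115,0,1],[0,0,0,0,-0.115,0,1],[15,0,-15,0,-0.11,0,1],[20,0,-20,0,-0.11,0,1],[20,0,-20,0,-0.11,0,1],[0,0,0,0,0,0,1]]'
python3 - <<'E'
from rig import *; from h import *
s=sense(); print(s['force'],shk(s))
P=camera_params("wrist"); np.save("pics/w12P.npy",P,allow_pickle=True); a,d=camera("wrist"); cv2.imwrite("pics/w12.png",a); np.save("pics/w12d.npy",d)
P=camera_params("side"); e,d=camera("side"); print(matfit(P,e,d,False)); cv2.imwrite("pics/s12.png",cv2.resize(e[175:240,285:395],(800,473),interpolation=cv2.INTER_CUBIC))
e,d=camera("top"); cv2.imwrite("pics/t12.png",cv2.resize(e[145:260,280:400],None,fx=5,fy=5,interpolation=cv2.INTER_CUBIC))
P=np.load("pics/w12P.npy",allow_pickle=True).item(); d=np.load("pics/w12d.npy"); print(matfit(P,a,d))
E
```

```text
time: 11.63
tcp_pos: [348.0, 37.3, 279.4]
tcp_rot: [-0.381, 2.784, 0.052]
force: [1.4, -0.5, 2.7]
opening: 85.3
[ 1.38869696 -0.49499522  2.70480323] ('tcp', array([-204.6,    0.7]), np.float64(279.4), 'tip', array([-201. ,    0.6]), np.float64(269.0), 'z in shk', array([ 0.327, -0.009, -0.945]))
(433, array([ 1.03181197e+02, -6.57645514e-02, -5.65317452e-02]), 'near L/R', [np.float64(99.54861951674286), np.float64(106.44549242663797)], 'far L/R', [np.float64(94.34006704403126), np.float64(101.23693995392637)], array([  3.87891679, -64.74196391]), array([85.10749513, 63.14738629]))
(2596, array([ 1.04026415e+02, -5.63214788e-02, -5.40994995e-02]), 'near L/R', [np.float64(100.5686451891509), np.float64(107.16878413002335)], 'far L/R', [np.float64(96.10798407200205), np.float64(102.70812301287451)], array([  4.05512419, -60.03068384]), array([84.97250598, 62.2750686 ]))
```

View pics/w12.png

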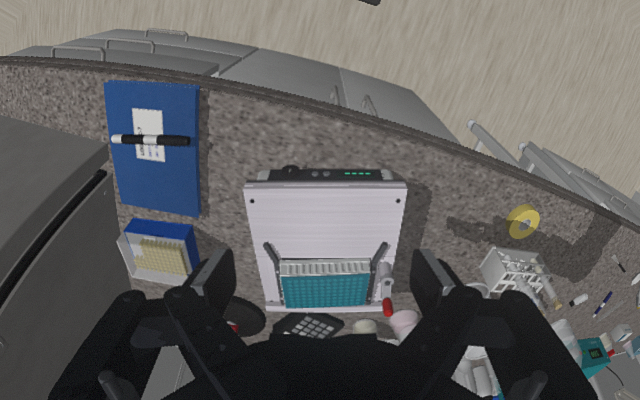

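View pics/s12.png

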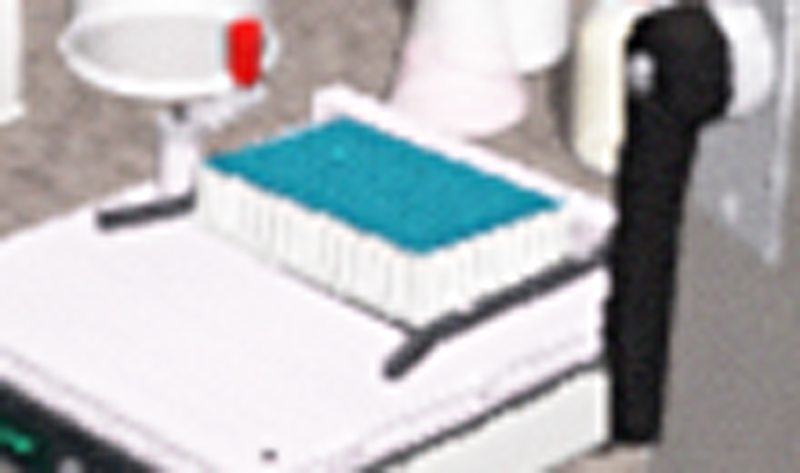

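View pics/t12.png

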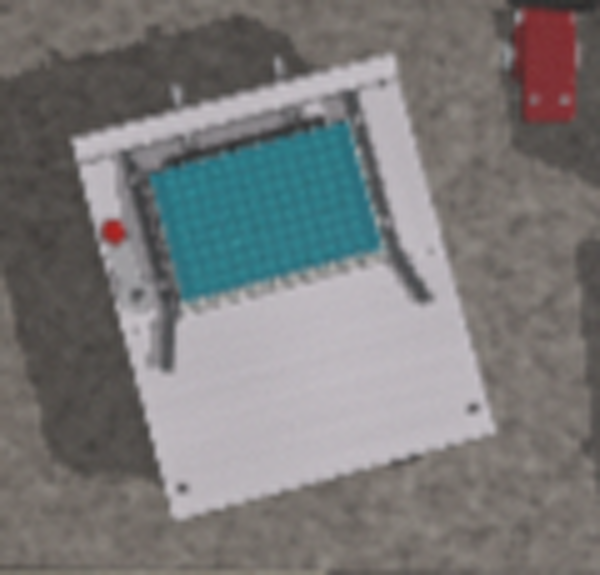

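The plate lies free near the lip. It is square in yaw (about 0.01 rad) but rolled: mat near-left 101, near-right 107, far-left 96 and far-right 103 mm. I'll shut the fingers, press lightly on the right side of the mat to see whether it levels, and then push again.

```bash
python3 -m creep '[[0,0,0,0,0.112,0,0],[0,0,0,0,0.112,0,0],[0,0,0,0,0.112,0,0],[0,0,0,0,0,0,0]]' 30
python3 - <<'E'
from rig import *; from h import *
s=sense(); print(s['force'],shk(s)); print(delta(s,target(40,-46,160,0)))
E
```

```text
time: 12.12
tcp_pos: [355.6, 38.7, 264.4]
tcp_rot: [0.428, -3.068, -0.002]
force: [-0.3, -0.1, -2.0]
opening: 38.8
[-0.27417662 -0.14676697 -1.97366577] ('tcp', array([-196.9,    0. ]), np.float64(264.4), 'tip', array([-1.974e+02,  1.000e-01]), np.float64(253.4), 'z in shk', array([-0.044,  0.007, -0.999]))
(array([-241.1,  -47.4,   93.6]), array([ 0.0071, -0.0438,  0.0031]))
```

```bash
python3 -m creep '[[0,0,0,0.007,-0.044,0.003,0],[-30,-5.8,13,0,0,0,0],[-30,-5.8,13,0,0,0,0],[-30,-5.8,13,0,0,0,0],[-30,-5.8,13,0,0,0,0],[-30,-5.8,13,0,0,0,0],[-30,-5.8,13,0,0,0,0],[-30,-5.8,13,0,0,0,0],[-27,-5.8,13,0,0,0,0],[0,0,0,0,0,0,0]]'
python3 - <<'E'
from rig import *; from h import *
s=sense(); print(s['force'],shk(s),s['opening']); print(delta(s,target(40,-46,125,0)))
E
```

```text
time: 12.95
tcp_pos: [597.1, 57.3, 162.6]
tcp_rot: [-0.425, 3.103, -0.002]
force: [0.1, -0.1, -0.9]
opening: -0.4
[ 0.12146109 -0.05063854 -0.90083076] ('tcp', array([ 40.6, -47.4]), np.float64(162.6), 'tip', array([ 40.7, -47.5]), np.float64(151.6), 'z in shk', array([ 0.01 , -0.002, -1.   ])) -0.440118078798876
(array([ 0.9,  1.5, 37.6]), array([-0.0024,  0.0096, -0.0018]))
```

```bash
python3 -m creep '[[0,0,20,0,0,0,0],[0,0,16,0,0,0,0],[0,0,8,0,0,0,0],[0,0,2,0,0,0,0],[0,0,2,0,0,0,0],[0,0,0,0,0,0,0]]'
python3 - <<'E'
from rig import *; from h import *
s=sense(); print(s['force'],s['moment'],shk(s))
P=camera_params("side"); e,d=camera("side"); print(matfit(P,e,d,False))
E
```

```text
time: 13.45
tcp_pos: [596.0, 56.8, 125.2]
tcp_rot: [-0.422, 3.092, -0.005]
force: [-0.1, -0.0, 0.2]
opening: 0.3
[-0.141731   -0.00742914  0.21185368] [-0.01699525 -0.02726685 -0.07084678] ('tcp', array([ 39.4, -47.7]), np.float64(125.2), 'tip', array([ 39.6, -47.7]), np.float64(114.2), 'z in shk', array([ 0.02 , -0.006, -1.   ]))
(383, array([ 1.03087503e+02, -6.55785522e-02, -5.32577480e-02]), 'near L/R', [np.float64(99.65516028191972), np.float64(106.15260554313669)], 'far L/R', [np.float64(94.4613389512316), np.float64(100.95878421244856)], array([  3.99594593, -61.23976752]), array([83.44403906, 60.58053842]))
```

```bash
python3 -m creep '[[0,0,5,0,0,0,0],[0,0,3,0,0,0,0],[0,0,2,0,0,0,0],[0,0,0,0,0,0,0],[0,0,0,0,0,0,0]]'
python3 - <<'E'
from rig import *; from h import *
s=sense(); print(s['force'],s['moment'],shk(s))
E
```

```text
time: 13.92
tcp_pos: [596.1, 56.5, 115.5]
tcp_rot: [-0.422, 3.092, -0.005]
force: [0.3, -0.4, -0.3]
opening: -0.5
[ 0.32535741 -0.38208337 -0.27512554] [-0.03134006 -0.00891509 -0.0162983 ] ('tcp', array([ 39.4, -47.9]), np.float64(115.5), 'tip', array([ 39.6, -48. ]), np.float64(104.5), 'z in shk', array([ 0.021, -0.006, -1.   ]))
```

```bash
python3 -m creep '[[0,0,1.5,0,0,0,0],[0,0,1.5,0,0,0,0],[0,0,1.5,0,0,0,0],[0,0,0,0,0,0,0]]'
python3 - <<'E'
from rig import *; from h import *
s=sense(); print(s['force'],s['moment'],shk(s))
P=camera_params("side"); e,d=camera("side"); print(matfit(P,e,d,False))
E
```

```text
time: 14.25
tcp_pos: [596.7, 56.4, 111.1]
tcp_rot: [-0.421, 3.091, -0.006]
force: [-0.2, -0.8, 0.5]
opening: -0.3
[-0.1676026  -0.78176489  0.50604778] [ 0.00199813 -0.04601205  0.03281787] ('tcp', array([ 39.9, -48.2]), np.float64(111.1), 'tip', array([ 40.1, -48.3]), np.float64(100.1), 'z in shk', array([ 0.022, -0.007, -1.   ]))
(382, array([ 1.00286011e+02, -7.26338464e-02, -6.11518984e-03]), 'near L/R', [np.float64(99.70960956639439), np.float64(100.45566272681515)], 'far L/R', [np.float64(93.95700893037602), np.float64(94.70306209079678)], array([  4.32155263, -63.96352086]), array([86.10550288, 62.01397041]))
```

With under 1 N the right side dropped and the roll is gone. The near edge is now level on the lip's rounded edge (mat near about 102, far about 96 mm). Next I'll open the fingers, press down on the mat near its near edge with both tips, and drag it slightly forward so it drops behind the lip.

```bash
python3 -m creep '[[0,0,-10,0,0,0,0.2],[0,0,-12,0,0,0,1],[13,16,-12,0,0,0,1],[13,17,0,0,0,0,1],[0,17,0,0,0,0,1],[0,0,0,0,0.02,0,1],[0,0,0,0,0,0,1],[0,0,0,0,0,0,1]]'
python3 - <<'E'
from rig import *; from h import *
s=sense(); print(s['force'],shk(s),s['opening']); print(delta(s,target(15,0.6,122,0)))
P=camera_params("side"); e,d=camera("side"); print(matfit(P,e,d,False))
P=camera_params("wrist"); e,d=camera("wrist"); print(matfit(P,e,d)); cv2.imwrite("pics/w13.png",e)
E
```

```text
time: 14.97
tcp_pos: [558.1, 97.5, 145.0]
tcp_rot: [-0.424, 3.11, -0.01]
force: [1.1, -0.8, 0.5]
opening: 85.2
[ 1.07118131 -0.77859952  0.48434957] ('tcp', array([13.9,  1.9]), np.float64(145.0), 'tip', array([13.9,  1.8]), np.float64(134.0), 'z in shk', array([ 0.002, -0.007, -1.   ])) 85.23218475615064
(array([-1.1, -1.1, 23. ]), array([-0.0069,  0.0021, -0.0028]))
(475, array([ 1.00285716e+02, -7.43848750e-02, -4.00632627e-03]), 'near L/R', [np.float64(99.83305279123415), np.float64(100.32182459610145)], 'far L/R', [np.float64(93.94177068807967), np.float64(94.43054249294697)], array([  5.19047135, -64.5379635 ]), array([86.15133455, 60.39900126]))
(17627, array([ 1.01377954e+02, -6.65006927e-02, -2.21230951e-03]), 'near L/R', [np.float64(101.05680099564569), np.float64(101.32670275627007)], 'far L/R', [np.float64(95.7899461341206), np.float64(96.05984789474498)], array([  5.50488802, -61.13743993]), array([85.98032056, 61.39599237]))
```

View pics/w13.png

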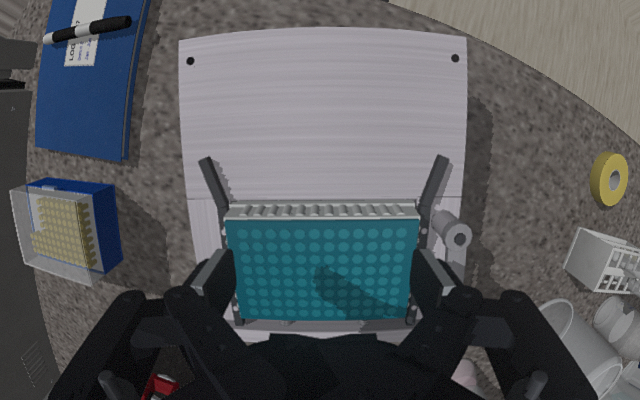

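The plate is level in roll and its near edge is centred on the lip. The open fingertips are above the mat at both ends, so I'll descend and press.

```bash
python3 -m creep '[[0,-1,12,0,0,0,1],[0,0,12,0,0,0,1],[0,0,4,0,0,0,1],[0,0,2,0,0,0,1],[0,0,2,0,0,0,1],[0,0,0,0,0,0,1]]'
python3 - <<'E'
from rig import *; from h import *
s=sense(); print(s['force'],s['moment'],shk(s))
E
```

```text
time: 15.57
tcp_pos: [557.1, 96.5, 111.4]
tcp_rot: [-0.424, 3.112, -0.009]
force: [0.5, -0.4, -0.1]
opening: 85.2
[ 0.47862085 -0.43394419 -0.10736784] [-0.05491651 -0.02989696 -0.0134291 ] ('tcp', array([12.6,  1.1]), np.float64(111.4), 'tip', array([12.6,  1.1]), np.float64(100.4), 'z in shk', array([-0.   , -0.006, -1.   ]))
```

```bash
python3 -m creep '[[0,0,2,0,0,0,1],[0,0,2,0,0,0,1],[0,0,2,0,0,0,1],[0,0,0,0,0,0,1]]'
python3 - <<'E'
from rig import *; from h import *
s=sense(); print(s['force'],s['moment'],shk(s))
E
```

```text
time: 15.9
tcp_pos: [557.4, 96.6, 105.9]
tcp_rot: [-0.424, 3.111, -0.009]
force: [0.6, -0.4, -0.4]
opening: 85.2
[ 0.64148624 -0.39229678 -0.42785732] [ 0.02816709 -0.00365092  0.01352151] ('tcp', array([13. ,  1.1]), np.float64(105.9), 'tip', array([13. ,  1.1]), np.float64(94.9), 'z in shk', array([ 0.001, -0.006, -1.   ]))
```

```bash
python3 -m creep '[[0,0,1.5,0,0,0,1],[0,0,1.5,0,0,0,1],[0,0,1.5,0,0,0,1],[0,0,0,0,0,0,1]]'
python3 - <<'E'
from rig import *; from h import *
s=sense(); print(s['force'],s['moment'],shk(s))
P=camera_params("side"); e,d=camera("side"); print(matfit(P,e,d,False))
b=e[165:240,275:395]; cv2.imwrite("pics/s14.png",cv2.resize(b,(800,500),interpolation=cv2.INTER_CUBIC))
E
```

```text
time: 16.23
tcp_pos: [557.3, 96.5, 101.3]
tcp_rot: [-0.424, 3.112, -0.009]
force: [-0.1, -0.1, 0.1]
opening: 85.2
[-0.07210573 -0.09734436  0.13149453] [-0.0129241  -0.00824222 -0.03733132] ('tcp', array([12.9,  1.1]), np.float64(101.3), 'tip', array([12.9,  1. ]), np.float64(90.3), 'z in shk', array([ 0.   , -0.006, -1.   ]))
(348, array([ 1.00367672e+02, -7.14594829e-02, -3.13872252e-03]), 'near L/R', [np.float64(99.97612343678705), np.float64(100.35904758379266)], 'far L/R', [np.float64(94.31653238767646), np.float64(94.69945653468207)], array([  2.64867228, -65.60832533]), array([86.86435858, 59.91656406]))
```

View pics/s14.png

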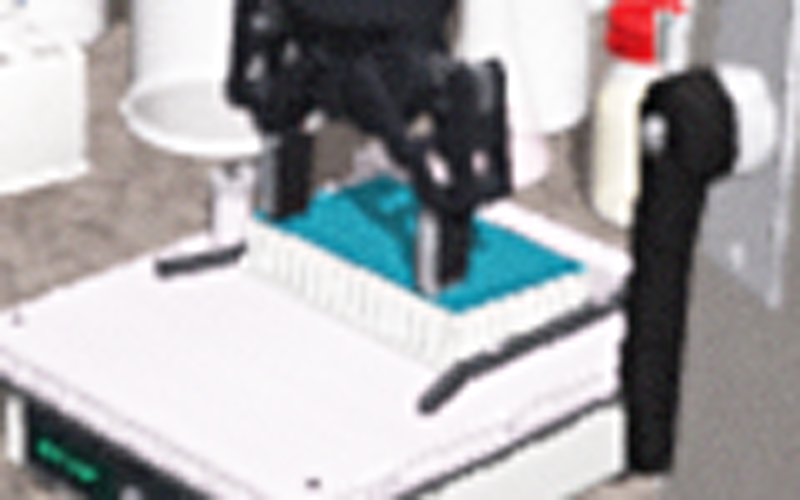

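The tips are just above the mat, so fully open the fingertips end about 2 mm behind the TCP. I'll keep going down.

```bash
python3 -m creep '[[0,0,1.5,0,0,0,1],[0,0,1.5,0,0,0,1],[0,0,1.5,0,0,0,1],[0,0,0,0,0,0,1]]'
python3 - <<'E'
from rig import *; from h import *
s=sense(); print(s['force'],s['moment'],shk(s))
P=camera_params("side"); e,d=camera("side"); print(matfit(P,e,d,False))
E
```

```text
time: 16.62
tcp_pos: [557.3, 96.5, 96.9]
tcp_rot: [-0.424, 3.112, -0.009]
force: [0.8, -0.1, 1.0]
opening: 85.2
[ 0.83290321 -0.11355933  0.96851055] [0.00221465 0.03682501 0.00821126] ('tcp', array([12.9,  1. ]), np.float64(96.9), 'tip', array([12.9,  1. ]), np.float64(85.9), 'z in shk', array([ 0.   , -0.006, -1.   ]))
(360, array([ 9.76133191e+01, -4.26416751e-02,  6.01860427e-04]), 'near L/R', [np.float64(97.53063592021238), np.float64(97.45720894814656)], 'far L/R', [np.float64(94.15341525450364), np.float64(94.07998828243782)], array([  1.10636229, -64.55329722]), array([86.33991491, 58.80550253]))
```

It is dropping evenly with little force. Continuing.

```bash
python3 -m creep '[[0,0,1.5,0,0,0,1],[0,0,1.5,0,0,0,1],[0,0,1.5,0,0,0,1],[0,0,1,0,0,0,1],[0,0,0,0,0,0,1]]'
python3 - <<'E'
from rig import *; from h import *
s=sense(); print(s['force'],s['moment'],shk(s))
P=camera_params("side"); e,d=camera("side"); print(matfit(P,e,d,False))
E
```

```text
time: 17.08
tcp_pos: [557.6, 96.5, 94.1]
tcp_rot: [-0.425, 3.11, -0.009]
force: [-4.1, -1.6, 8.8]
opening: 85.2
[-4.13962252 -1.64191712  8.82601541] [0.11144741 1.11374734 0.17931501] ('tcp', array([13.1,  1. ]), np.float64(94.1), 'tip', array([13.1,  0.9]), np.float64(83.1), 'z in shk', array([ 0.002, -0.006, -1.   ]))
(382, array([ 9.44828790e+01, -4.86201044e-03, -1.92762537e-03]), 'near L/R', [np.float64(94.35168026274816), np.float64(94.58685055819949)], 'far L/R', [np.float64(93.96660903575082), np.float64(94.20177933120215)], array([  2.36126383, -64.98421967]), array([85.87990999, 60.04965313]))
```

The mat now reads about 96.4 mm at all four corners once the known 2 mm side-camera bias is added, so the plate is seated. I'll lift off, verify, and measure the knob.

```bash
python3 -m creep '[[0,0,-3,0,0,0,1],[0,0,-8,0,0,0,1],[0,0,-20,0,0,0,1],[0,0,-25,0,0,0,1],[15,0,-30,0,0,0,1],[25,0,-25,0,0,0,0.5],[25,0,-15,0,0,0,0.5],[0,0,0,0,0,0,0.5],[0,0,0,0,0,0,0.5]]'
python3 - <<'E'
from rig import *; from h import *
s=sense(); print(s['force'],shk(s),s['opening'])
P=camera_params("side"); e,d=camera("side"); print(matfit(P,e,d,False)); 
cv2.imwrite("pics/s15.png",cv2.resize(e[165:240,275:395],(800,500),interpolation=cv2.INTER_CUBIC))
P=camera_params("wrist"); np.save("pics/w15P.npy",P,allow_pickle=True); e,d=camera("wrist"); print(matfit(P,e,d)); cv2.imwrite("pics/w15.png",e); np.save("pics/w15d.npy",d)
E
```

```text
time: 17.88
tcp_pos: [495.3, 79.8, 219.6]
tcp_rot: [-0.423, 3.107, -0.01]
force: [0.6, 0.3, -0.3]
opening: 42.7
[ 0.5744418   0.28850588 -0.34671201] ('tcp', array([-51.3,   1.7]), np.float64(219.6), 'tip', array([-51.3,   1.7]), np.float64(208.6), 'z in shk', array([ 0.005, -0.007, -1.   ])) 42.734203540987984
(518, array([ 9.42775993e+01, -4.85902983e-03, -3.31048352e-03]), 'near L/R', [np.float64(94.06205453092959), np.float64(94.46593352048804)], 'far L/R', [np.float64(93.6772193685804), np.float64(94.08109835813885)], array([  2.74092238, -63.67051106]), array([85.88105404, 63.57402143]))
(6105, array([ 9.54930395e+01,  6.52553438e-04, -7.53982969e-04]), 'near L/R', [np.float64(95.44887363873575), np.float64(95.54085956098434)], 'far L/R', [np.float64(95.50055587105018), np.float64(95.59254179329878)], array([  3.69794914, -54.37419444]), array([84.74434937, 54.41736477]))
```

View pics/w15.png

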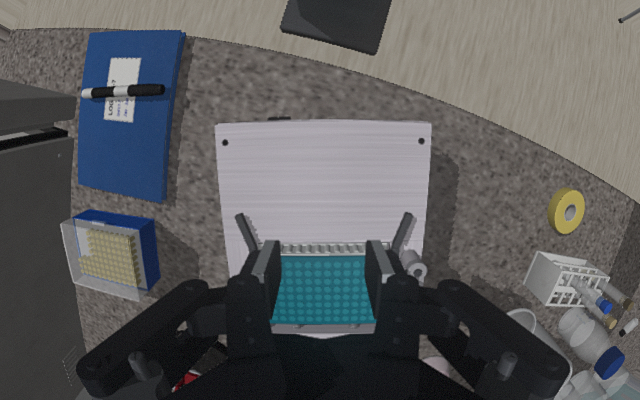

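View pics/s15.png

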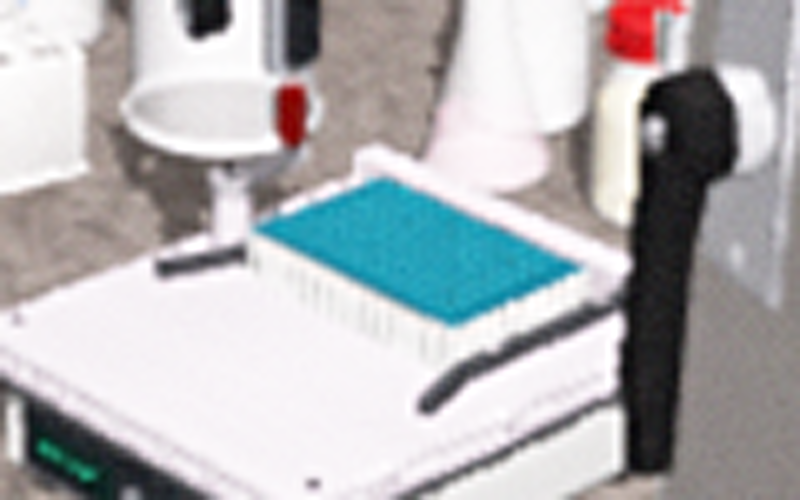

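The plate is seated flat: all corners are within 0.1 mm in the wrist depth, and nothing else has moved. I'll check the knob position before gripping it.

Run:
```python
from rig import *; from h import *
s=sense(); P=camera_params("side")
for th in(1.55,1.65,1.75,1.85):
    k=(16+38*np.sin(th),86.7-38*np.cos(th)); print(th,np.round(k,1),proj(P,np.r_[loc(S,k),123.5]))
print(proj(P,np.r_[loc(S,(53.4,90.9)),123.5]))
print(delta(s,target(53.5,91,200,0)))
```

```text
1.55 [54.  85.9] [318.69264851 181.76131139]
1.65 [53.9 89.7] [317.79002903 181.37195797]
1.75 [53.4 93.5] [316.80211892 181.0215652 ]
1.85 [52.5 97.2] [315.73860642 180.71325715]
[317.39472681 181.29060294]
(array([-104.9,   89.5,   16.4]), array([-0.006 ,  0.0008, -0.0031]))
```

```bash
python3 -m creep '[[-26,22,4,0,0,0,0.5],[-26,22,4,0,0,0,0.5],[-26,22,4,0,0,0,0.5],[-26,22,4,0,0,0,0.5],[0,0,15,0,0,0,0.5],[0,0,0,0,0,0,0.5],[0,0,0,0,0,0,0.5]]'
python3 - <<'E'
from rig import *; from h import *
s=sense(); print(s['joints'].round(2),s['force'],shk(s),s['opening']); print(delta(s,target(53.5,89,124,0)))
e,d=camera("side"); cv2.imwrite("pics/s16.png",cv2.resize(e[120:240,240:400],(800,600),interpolation=cv2.INTER_CUBIC))
E
```

```text
time: 18.57
tcp_pos: [570.1, 192.2, 182.6]
tcp_rot: [0.425, -3.108, 0.011]
force: [-0.1, -0.1, 0.3]
opening: 42.8
[ 0.22  0.25  0.21  1.53 -0.01 -0.05] [-0.14490282 -0.13244463  0.26738124] ('tcp', array([51.1, 89.8]), np.float64(182.6), 'tip', array([51.1, 89.7]), np.float64(171.6), 'z in shk', array([-0.006, -0.006, -1.   ])) 42.77778594619808
(array([-2.7, -0.4, 58.6]), array([-0.0061, -0.0058, -0.0023]))
```

View pics/s16.png

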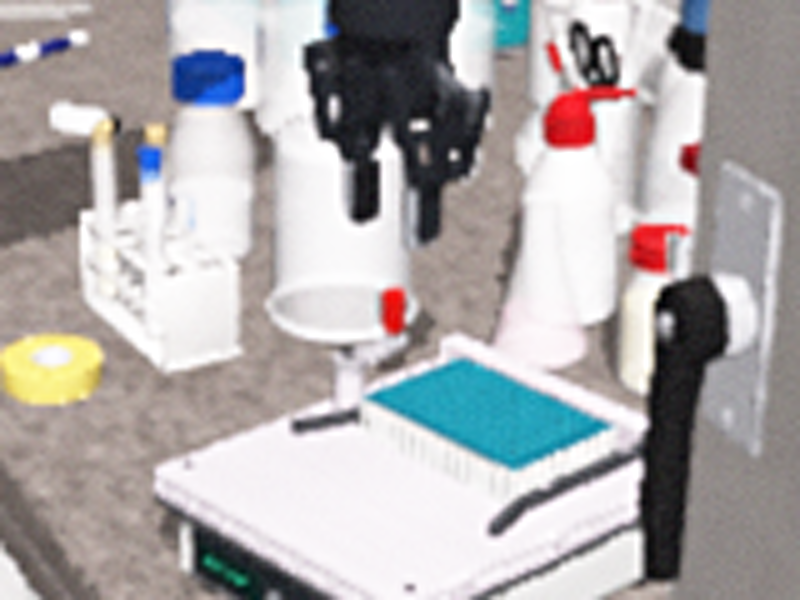

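The fingers straddle the knob from above (knob at crop (395,310)). Descend and grip.

```bash
python3 -m creep '[[-1.5,0,14,0,0,0,0.5],[-1,0,14,0,0,0,0.5],[0,0,14,0,0,0,0.5],[0,0,13,0,0,0,0.5],[0,0,0,0,0,0,0.5],[0,0,0,0,0,0,0.5],[0,0,0,0,0,0,0],[0,0,0,0,0,0,0],[0,0,0,0,0,0,0],[0,0,0,0,0,0,0],[0,0,0,0,0,0,0]]' 25
python3 - <<'E'
from rig import *; from h import *
s=sense(); print(s['force'],s['moment'],shk(s),s['opening'])
E
```

```text
time: 19.53
tcp_pos: [575.0, 193.1, 133.2]
tcp_rot: [-0.424, 3.107, -0.008]
force: [0.6, 0.6, 4.8]
opening: 13.3
[0.61897377 0.57839987 4.78811329] [ 0.14127089  0.0169887  -0.03974142] ('tcp', array([56.1, 89.2]), np.float64(133.2), 'tip', array([56.1, 89.1]), np.float64(122.2), 'z in shk', array([ 0.005, -0.006, -1.   ])) 13.307802021680448
```

Run:
```python
from rig import *; from h import *
e,d=camera("side"); cv2.imwrite("pics/s17.png",cv2.resize(e[140:240,260:380],(720,600),interpolation=cv2.INTER_CUBIC))
s=sense(); print(s['force'],s['opening'],s['tcp_pos'])
```

```text
[-0.05399393  0.90806995  6.15544824] 13.30349238245204 [575.00912733 193.05653569 133.14019685]
```

View pics/s17.png

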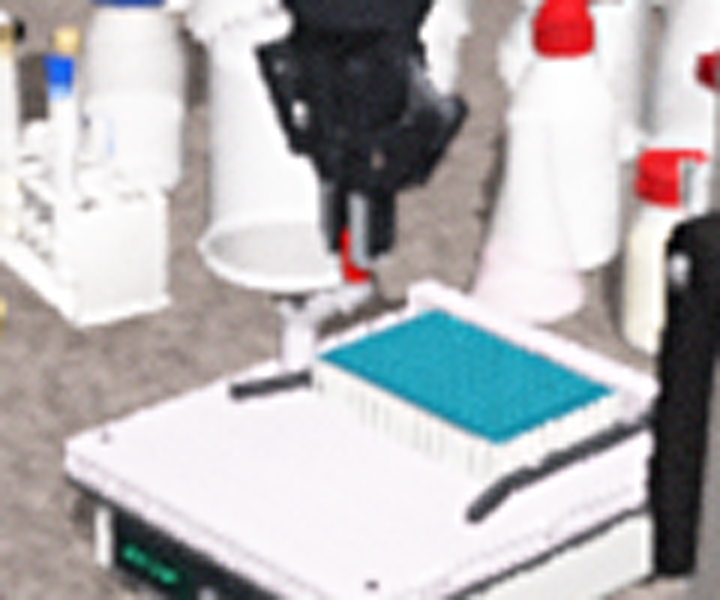

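The knob is between the pads. I'll swing the lever along its arc, about 38 mm radius with the tool turning along, and start with 5 rows.

```bash
python3 -m creep '[[0,-4.4,0,0,0,0.115,0],[0,-4.4,0,0,0,0.115,0],[0,-4.4,0,0,0,0.115,0],[0,-4.4,0,0,0,0.115,0],[0,-4.4,0,0,0,0.115,0],[0,0,0,0,0,0,0]]'
python3 - <<'E'
from rig import *; from h import *
s=sense(); print(s['force'],s['moment'],shk(s),s['opening'])
k=inv(S,s['tcp_pos'])-[16,86.7]; print(np.hypot(*k),np.arctan2(k[0],-k[1]))
e,d=camera("side"); cv2.imwrite("pics/s18.png",cv2.resize(e[140:240,260:380],(720,600),interpolation=cv2.INTER_CUBIC))
E
```

```text
time: 20.08
tcp_pos: [575.4, 170.6, 133.1]
tcp_rot: [0.482, 3.099, -0.007]
force: [-0.8, 0.8, 6.1]
opening: 13.1
[-0.77632125  0.75058796  6.10335609] [ 0.05765998  0.20668991 -0.09330927] ('tcp', array([50.3, 67.5]), np.float64(133.1), 'tip', array([50.4, 67.5]), np.float64(122.1), 'z in shk', array([ 0.003, -0.006, -1.   ])) 13.091685439665298
39.30811713262484 1.0614548963985375
```

View pics/s18.png

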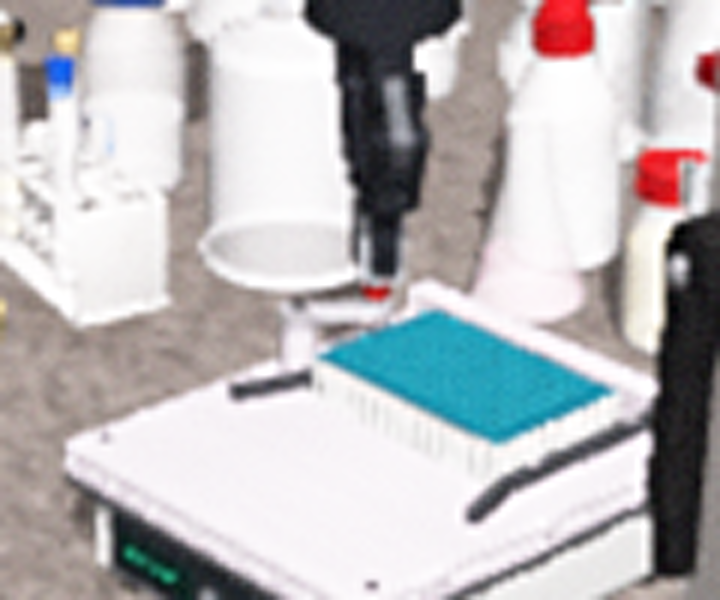

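The lever follows the grip, now at about 1.06 rad. Next, the remaining ~9 rows plus a small overdrive onto the stop.

```bash
python3 -m creep '[[0.1,-4.4,0,0,0,0.115,0],[0.1,-4.4,0,0,0,0.115,0],[0.1,-4.4,0,0,0,0.115,0],[0.1,-4.4,0,0,0,0.115,0],[0.1,-4.4,0,0,0,0.115,0],[0,-4.4,0,0,0,0.115,0],[0,-4.4,0,0,0,0.115,0],[0,-4.4,0,0,0,0.115,0],[0,0,0,0,0,0,0]]'
python3 - <<'E'
from rig import *; from h import *
s=sense(); print(s['force'],s['moment'],shk(s),s['opening'])
k=inv(S,s['tcp_pos'])-[16,86.7]; print(np.hypot(*k),np.arctan2(k[0],-k[1]))
P=camera_params("side");e,d=camera("side"); cv2.imwrite("pics/s19.png",cv2.resize(e[140:240,260:380],(720,600),interpolation=cv2.INTER_CUBIC))
E
```

```text
time: 20.88
tcp_pos: [552.4, 145.2, 133.2]
tcp_rot: [1.806, 2.562, -0.003]
force: [-1.4, 0.5, 5.8]
opening: 13.4
[-1.4091325   0.47259315  5.79915376] [0.06122711 0.30035726 0.02850042] ('tcp', array([21.3, 49.3]), np.float64(133.2), 'tip', array([21.4, 49.2]), np.float64(122.2), 'z in shk', array([ 0.003, -0.007, -1.   ])) 13.441162642402896
37.794733995327285 0.14193523062250066
```

View pics/s19.png

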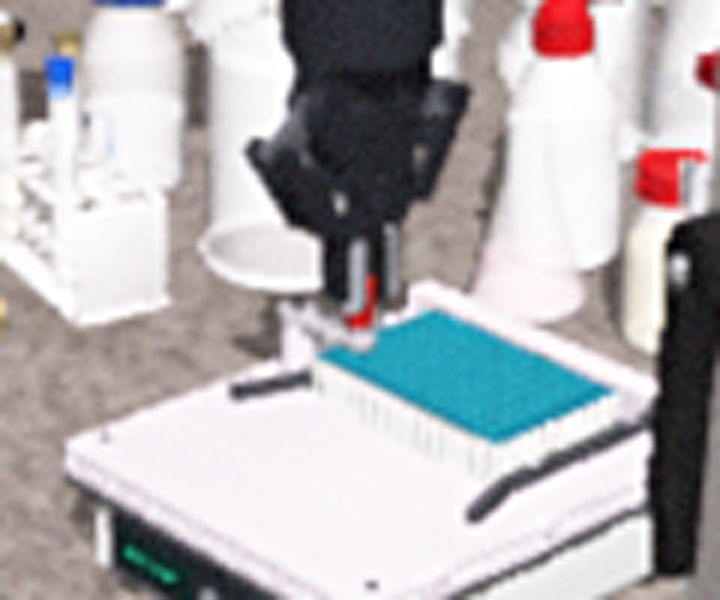

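```bash
python3 -m creep '[[0,-3,0,0,0,0.07,0],[0,-3,0,0,0,0.07,0],[0,-2,0,0,0,0,0],[0,-2,0,0,0,0,0],[0,0,0,0,0,0,0]]'
python3 - <<'E'
from rig import *; from h import *
s=sense(); print(s['force'],s['moment'],shk(s),s['opening'])
k=inv(S,s['tcp_pos'])-[16,86.7]; print(np.hypot(*k),np.arctan2(k[0],-k[1]))
E
```

```text
time: 21.35
tcp_pos: [548.1, 143.9, 133.3]
tcp_rot: [1.97, 2.429, 0.012]
force: [10.8, 3.3, 0.2]
opening: 13.4
[10.83603231  3.26838698  0.16129572] [ 0.7236311  -2.16823117  0.08958039] ('tcp', array([16.8, 49.2]), np.float64(133.3), 'tip', array([17. , 49.1]), np.float64(122.3), 'z in shk', array([ 0.014, -0.007, -1.   ])) 13.389279498593261
37.55763058617214 0.02144417400805773
```

The force rises to 11 N with the lever at about 0.02 rad, so it is on its stop. Release, lift away and check.

```bash
python3 -m creep '[[0,0,0,0,0,0,0.4],[0,0,0,0,0,0,0.4],[0,0,0,0,0,0,0.4],[0,0,0,0,0,0,0.4],[0,0,0,0,0,0,0.4],[0,0,-8,0,0,0,0.4],[0,0,-20,0,0,0,0.4],[0,0,-35,0,0,0,0.4],[0,0,-35,0,0,0,0.4],[0,0,0,0,0,0,0.4]]'
python3 - <<'E'
from rig import *; from h import *
s=sense(); print(s['force'],shk(s),s['opening'])
e,d=camera("side"); cv2.imwrite("pics/s20.png",cv2.resize(e[140:240,260:380],(720,600),interpolation=cv2.INTER_CUBIC))
E
```

```text
time: 22.18
tcp_pos: [545.6, 143.7, 238.5]
tcp_rot: [1.971, 2.427, 0.011]
force: [0.4, -0.6, 1.3]
opening: 34.2
[ 0.44378765 -0.57338445  1.2660361 ] ('tcp', array([14.4, 49.6]), np.float64(238.5), 'tip', array([14.6, 49.5]), np.float64(227.5), 'z in shk', array([ 0.014, -0.008, -1.   ])) 34.19230938991854
```

View pics/s20.png

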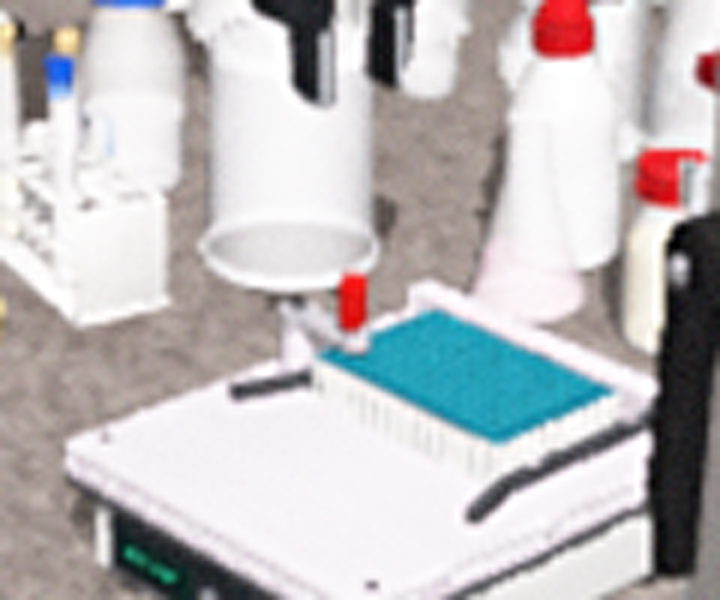

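The lever lies across the plate. I'll move the arm back to verify from above.

Run:
```python
from rig import *; from h import *
s=sense(); print(delta(s,target(-190,30,270,0)))
```

```text
(array([ -33.6, -201.6,  -36.5]), array([ 0.0034,  0.0149, -1.6379]))
```

```bash
python3 -m creep '[[-4,-25,-6,0,0,0,0.4],[-4,-25,-6,0,0,0,0.4],[-4,-25,-6,0,0,0,0.4],[-4,-25,-6,0,0,0,0.4],[-4,-25,-6,0,0,0,0.4],[-4,-25,-3,0,0,0,0.4],[-4,-25,0,0,0,0,0.4],[-4,-25,0,0,0,0,0.4],[0,0,0,0,0,0,0.4]]'
python3 - <<'E'
from rig import *; from h import *
s=sense(); print(shk(s))
e,d=camera("top"); cv2.imwrite("pics/t21.png",e); cv2.imwrite("pics/t21c.png",cv2.resize(e[145:260,280:400],None,fx=5,fy=5,interpolation=cv2.INTER_CUBIC))
P=camera_params("side");e,d=camera("side"); print(matfit(P,e,d,False))
E
```

```text
time: 22.98
tcp_pos: [349.5, 70.2, 262.4]
tcp_rot: [1.978, 2.435, -0.007]
force: [0.4, 0.9, -0.7]
opening: 34.0
('tcp', array([-194.3,   32. ]), np.float64(262.4), 'tip', array([-194.3,   31.9]), np.float64(251.4), 'z in shk', array([-0.001, -0.006, -1.   ]))
(510, array([ 9.47668078e+01, -1.08406340e-02, -2.62131737e-03]), 'near L/R', [np.float64(94.57655368766083), np.float64(94.89635440684665)], 'far L/R', [np.float64(93.71797547670965), np.float64(94.03777619589547)], array([  1.00304464, -63.9648897 ]), array([84.33184506, 59.75074891]))
```

View pics/t21.png

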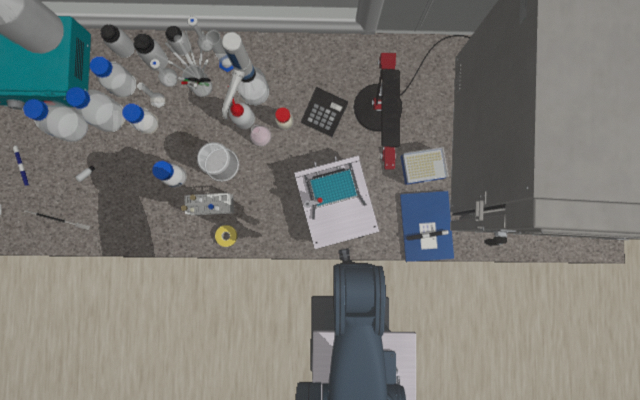

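View pics/t21c.png

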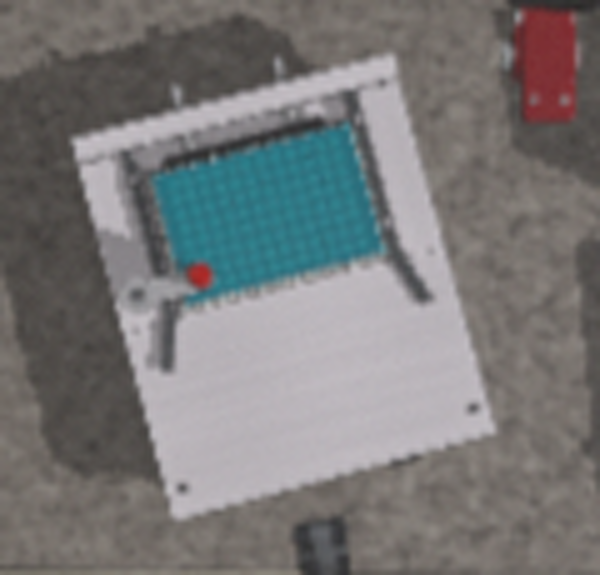

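Run:
```python
from rig import *; from h import *
P=camera_params("top"); cv=lambda u:((u[0]+.5)/5-.5+280,(u[1]+.5)/5-.5+145)
k=inv(S,atz(P,cv((199.5,276)),137)); a=inv(S,atz(P,cv((137,295)),110)); print(k,a,np.arctan2(k[0]-16.8,-(k[1]-87)))
c=[(152,175),(350,125),(384,250),(190,303)]
w=np.array([atz(P,cv(u),96)[:2] for u in c]); q,r=fit(np.array([(40,61),(40,-61),(-40,-61),(-40,61)],float),w); print(inv(S,q),q[2]-S[2],r.round(1))
a0=cv2.imread("pics/top0.png").astype(int);a1=cv2.imread("pics/t21.png").astype(int)
df=abs(a1-a0).max(2)>60
print('tipbox',df[145:187,400:452].sum(),'logbook/marker',df[190:262,398:456].sum(),'tape',df[222:250,212:240].sum())
```

```text
[16.05839453 48.77800432] [16.54000327 86.48929642] -0.019400149600335433
[44.5169691  -1.29074522] 0.0044317404668481886 [[ 0.1 -0. ]
 [ 1.9 -0.3]
 [-0.8 -1.3]
 [-1.2  1.7]]
tipbox 0 logbook/marker 0 tape 2
```

The lever reads about 0 rad and the plate is flat and square to within 0.005 rad. The tip box, logbook and marker pixels are unchanged; the tape area differs by 2 pixels, which is edge noise. The robot is clear, so I'm handing in.

Run:
```python
from rig import *
print(job_done())
```

```text
the job is handed in; nothing more can be done
None
```

The plate is seated flat in the nest, the lever is closed over it on its stop, and the job is handed in at about 23 s with the robot clear.

**What I did:** I pushed the plate up the apron with both open, tilted fingers until it met the sprung bar. I then pressed its near edge down behind the lip and swung the red knob round until the lever met its stop.

**What went wrong on the way:** the first try at seating the plate wedged it, with its right side about 7 mm high (roughly 3.5° of roll). Pressing harder took the wrist force to about 33 N without freeing it. I backed off, a light touch on the right side of the mat levelled it, and pressing from above with both fingertips seated it. So the plate was not perfectly level for part of the slide.

**Last checks:**
- **Plate height:** the wrist depth, taken before the lever was closed, gave the mat corners within 0.15 mm of each other at about 96 mm, which is the seated height. The side camera, taken after, agrees within about 1 mm once its 2 mm low bias is added.
- **Squareness and position:** the plate is square to within 0.005 rad. The top camera put its centre at x = 44.5, y = -1.3 mm against the nominal 42.75 and 0, which is within calibration error.
- **Lever:** it reads about 0 rad (-0.02 from the top view), and the force rose to about 11 N when it met the stop.
- **Bystanders:** the tip box, logbook and marker look unchanged in the top view. The tape area differs by 2 pixels, which I take as noise.

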